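# Return the three-dot tile to its rack slot and lay the keeper bar

## Robot

A 7-joint arm with a two-finger parallel gripper is mounted at the origin on the work surface. World frame = base frame: x ahead of the robot, y to its left, z up, the work surface at z = 0. Lengths are in m, angles in rad, forces in N, time in s.
With the tool pointing down it reaches from about 0.425 to 0.875 m from the base axis. Payload 4.7 kg.
Tool frame: the origin (TCP) lies midway between the tips of the shut fingers; the grasp point (between the pads) lies 19 mm behind it; z points along the fingers, y is the line along which they close (so a half turn about z gives the same grasp; the last joint's range is limited). The gripper opens to 87 mm and grips with 3 to 60 N. Pads are 19 mm wide; open, the fingers measure 117 mm over their backs; the gripper's body (75 mm by 190 mm) begins 51 mm behind the grasp point.
Start: joints at [-1.132, 0.321, -0.07, 1.45, 0.023, 1.371, -0.057], TCP at [0.268, 0.592, 0.223] pointing down, gripper open.
Joint ranges: [-2.86, 2.86], [-0.3, 2.09], [-1.38, 1.24], [0.06, 2.45], [-1.56, 4.7], [0.09, 2.05], [-2.69, 2.69]. Speed limits (rad/s): [2.57, 2.57, 3.14, 3.14, 3.14, 3.14, 3.14].

## Interface

Orientations are given as a rotation vector (axis times angle).
In Python, from bench import ctrl gives the robot as it stands. The module is installed in compiled form; this text tells all that it offers.
- The arm moves only by the tool carry_out, never from a script. Its argument "steps" is a list of rows, each a list of 7 numbers: the turn, a rotation vector about the world's x, y, z in degrees, then the shift along the world's x, y, z in cm, then the opening, from 0 (shut) to 1 (fully open). A call has 1 to 12 rows; each row is the pose to reach, as a shift and turn from the pose commanded when the call began; what a row does not reach only later rows make up. A row lasts 1/10 s, in which the tool goes at most 50 mm and 8.59 degrees, less where a joint would pass 70% of its speed; a pose out of reach is approached as far as the arm can. A call with a gripper value outside its range is refused whole. The fingers move at their own pace and stop on an object; "squeeze" is the grip in N (left out, the last holds). Time passes only in rows, so rows that repeat a pose let the fingers close. It gives the time, the measured TCP pose, the force, the opening and the grip force at its end, in the units of the state.
- ctrl.get_state(): the state, without advancing time (a new reading comes with each control period).
- ctrl.get_image(name): name is "scene" or "top"; returns a dict with "pixels" (420x560x3 uint8, red, green, blue), "camera_matrix" (3x3 intrinsics, pixels), "cam_to_world" (4x4, takes a point from camera to world coordinates). Camera axes: x right, y down, z forward; pixel columns grow to the right and rows downward; lengths in m; the calibration is good to about 2 mm. A picture is of the moment at which its call begins. There is no depth.
- ctrl.close_job(): hands the job in; it is judged then, once.
The state is a dict: "time": time; "joint_positions": joint angles; "qd": joint speeds; "joint_torque": joint torques, N m; "position": TCP position; "tool_rot": TCP orientation; "ft_force": force on the tool from outside, world axes, zero at the start; "torque": the same for the moment, N m; "grip_width": opening from 0.0 (shut) to 1.0 (fully open); "grip_force": force on a finger pad.
Only numpy, scipy, OpenCV 4.12 (cv2) and the standard library are available. Lean on these libraries where they do the work, as an engineer would, in place of code of your own. Each camera call takes 0.05 s, during which the arm holds its last target. There are 200 camera calls.

## Task

Put the loose three-dot mahjong tile, the one standing alone on the counter, back into the leaning rack slot whose label plate shows three dots, pushed fully home on its end. Then lay the wooden keeper bar across the rack, centred, down in the notches of both end posts, so the tiles cannot slip out. Set both down rather than dropping them, leave the one-dot tile in its slot and do not shift the cups, tin, clip or dice.

Things in the scene. Friction and masses are not known exactly. Their poses are not given: they have to be found in the camera images.
- rack: Fixed bamboo tile rack, 300 mm long (y), 118 deep (x -43 to +75), 61 high plus handle. Origin on the counter below the middle slot; x to its high back, y along it, z up. Its front slope faces -x and up, rising at 25 deg to the back, 50 mm high at x=0. Three slots, 20 mm deep, at right angles to the slope, mouths centred at x=0, z=50, y=-70, 0, +70 mm. Behind: level deck 61 mm high with labels.
- handle_mid (a point): Middle of the rack's steel handle bar: 12 mm thick, along the rack's y, fixed at rack x = 17, z = 174 mm, uprights at y = +-151 mm. It blocks a gripper that points straight down at a slot; one tilted 25 deg, in line with the slot and leaning back to -x, clears it.
- notch_left (a point): Floor centre of the notch in the rack's +y end post (rack y = +124 mm; its twin at -124). Posts are 18 mm wide in y, 44 mm along the slope. The notch is 22 mm wide along the slope, open along the slope's normal; floor 24 mm, cheek tops 36 mm above the slope.
- notch_right (a point): The same for the -y end post.
- slot_three: The three-dot slot: the one in front of (to the -x side of) the three-dot plate. Origin at the centre of the slot's floor, z along the slot out of its mouth (25 deg from vertical), y along the rack, x up the slope; mouth at z = 20 mm; opening 29 mm (x, its two edges bevelled 4 mm) by 38 mm (y).
- label_three: Fixed white square plate, 38 x 38 x 4 mm, lying level on the rack's deck, with three black dots in a diagonal row; origin at the centre of its underside, axes as the rack's. It stands behind any one of the three slots. The other two plates have one and two dots.
- tile: The tile to return: loose mahjong tile, white with a thin bamboo back, standing on its end: 24 mm thick (x), 30 mm wide (y), 40 mm tall (z), 45 g. Three black dots on its +x face. Origin at the centre of its underside. Either big face may point up the slope. Home, its lower end is on the slot floor and 20 mm stands out.
- tile_one: Like tile, with one dot, already standing in the one-dot slot; to be left there. In its slot its top is 20 mm above the slope.
- bar: Loose wooden keeper bar lying on the counter: 290 mm long (y), 14 mm wide (x), 12 mm high (z), 60 g. Origin at the centre of its underside. Either end may go to either post, on any of its long faces.
- bar_mid (a point): Centre of the keeper bar, 6 mm above its origin.
- cradle: Where the bar belongs: origin midway between the floors of the two notches, 24 mm above the slope over the middle slot (rack x = -10, z = 71.8 mm); y along the rack through both notches, z along the slope's normal (25 deg from vertical), x up the slope.
- tea_cup: Porcelain tea cup upside down, 72 mm across, 58 mm high; origin at the centre of its underside. Leave.
- dice_cup: Red plastic dice cup, 74 mm across the mouth, 85 mm high; origin at the centre of its underside. Leave.
- chip_tin: Stainless chip tin 110 x 84 x 54 mm with sliding lid partly open; origin at the centre of its underside. Leave.
- fan_clip: Grey plastic clip 60 x 25 x 36 mm lying on the counter; origin at the centre of its underside. Leave.
- die_a: White die, 18 mm; origin at the centre of its underside. Leave.
- die_b: Second white die, 18 mm; origin as the other. Leave.
Mind the look-alikes: they are no part of the job. What is shaped like the tile but green or orange is not meant.

How it is judged:
By the outcome, as a careful person would: the job done as asked, in the order asked, and still so for the second after the job is handed in, with the robot touching nothing.
It also fails if it takes over 66 s, if anything falls off the work surface, if the arm or the gripper's body presses on something with over 40 N, if the wrist force passes 120 N, or if a joint passes its speed limit or range.

## Working session

There is one attempt and no reset: what is moved stays moved. The work goes in short steps, Python scripts to look and compute and a tool call to move; the robot and the scene stay as the last step left them, time stands still between calls to the robot, and variables do not carry over. Pictures are saved under pics/ and viewed, at most 10 in all, crops included, and the job is handed in when it is done.

Besides the shell and the picture viewer there is one more tool, called in YAML: its name, and indented under it one key for each argument. carry_out: Moves the arm, as the interface text tells. Its arguments: {"type":"object","properties":{"steps":{"type":"array","items":{"type":"array","items":{"type":"number"}}},"squeeze":{"type":"number"}},"required":["steps"]}

```bash
mkdir -p pics; cat > h.py <<'E'
import numpy as np, cv2
from bench import ctrl
def snap(n,f):
    d=ctrl.get_image(n); np.savez(f'pics/{f}.npz',**{k:np.array(v) for k,v in d.items()})
    cv2.imwrite(f'pics/{f}.png',d['pixels'][:,:,::-1]); return d
def load(f): return np.load(f'pics/{f}.npz')
def ray(d,u,v):
    K=d['camera_matrix'];T=d['cam_to_world']
    r=T[:3,:3]@np.linalg.solve(K,[u,v,1.]); return T[:3,3],r
def atz(d,u,v,z):
    o,r=ray(d,u,v); return o+r*(z-o[2])/r[2]
def proj(d,p):
    K=d['camera_matrix'];T=d['cam_to_world']
    c=T[:3,:3].T@(np.asarray(p,float)-T[:3,3]); q=K@c; return q[:2]/q[2]
E
python3 - <<'E'
from h import *
a=snap('scene','s0');b=snap('top','t0')
for d in(a,b): print(d['camera_matrix'].round(1).tolist(),d['cam_to_world'].round(3).tolist())
E
```

```text
[[482.1, 0.0, 274.9], [0.0, 482.1, 208.9], [0.0, 0.0, 1.0]] [[-0.791, 0.364, -0.492, 1.133], [0.612, 0.463, -0.641, 0.775], [-0.006, -0.808, -0.589, 0.816], [0.0, 0.0, 0.0, 1.0]]
[[442.0, 0.0, 279.8], [0.0, 442.0, 210.1], [0.0, 0.0, 1.0]] [[0.008, -0.99, 0.141, 0.408], [-1.0, -0.01, -0.011, 0.01], [0.012, -0.141, -0.99, 1.198], [0.0, 0.0, 0.0, 1.0]]
```

View pics/s0.png

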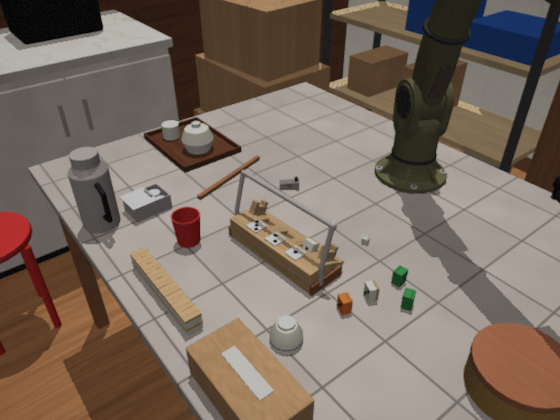

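View pics/t0.png

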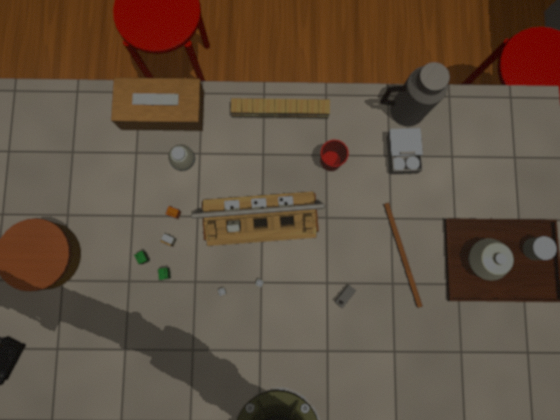

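The scene and top pictures show the rack at top (260,218) and its plates at (232,205), (259,203) and (286,201). The bar is at top (387,205)-(420,305). The tile-like blocks are white at top (168,240), orange at (173,212) and green at (141,257) and (164,273). Only the white one fits. I'll confirm the dots in a crop.

```bash
python3 - <<'E'
from h import *
def crop(f,u0,v0,u1,v1,s): return cv2.resize(cv2.imread(f'pics/{f}.png')[v0:v1,u0:u1],None,fx=s,fy=s,interpolation=cv2.INTER_CUBIC)
A=crop('t0',120,180,330,285,3.8)  # 798x399
cv2.imwrite('pics/c1.png',cv2.convertScaleAbs(A,alpha=1.5))
B=crop('s0',220,190,420,320,4)
cv2.imwrite('pics/c2.png',B)
E
```

```text
(no output)
```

View pics/c1.png

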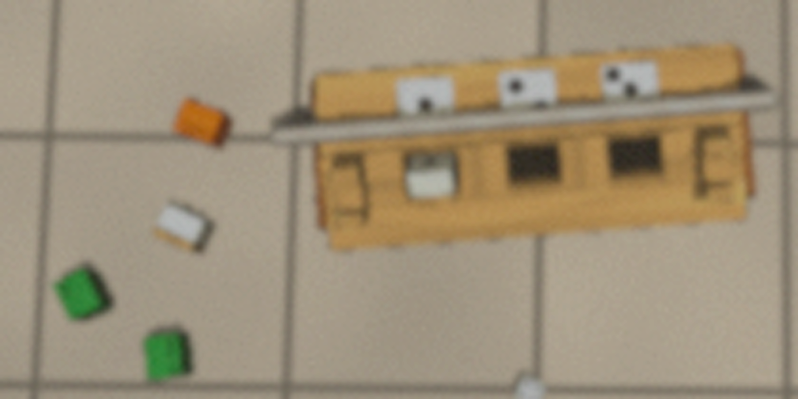

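View pics/c2.png

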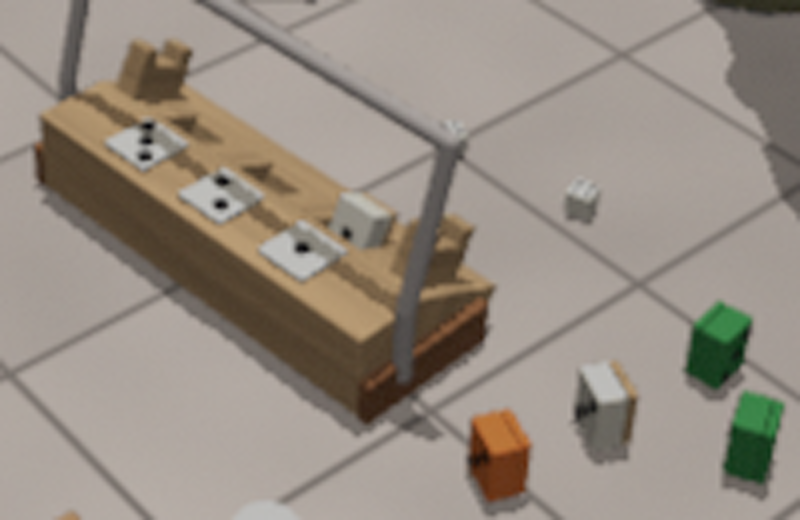

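The white tile, c1 (182,225) and c2 (605,405), has a bamboo back and dots. It is the one meant, and the orange and green blocks are look-alikes. The three-dot plate is at c2 (146,143), the -y end, so the slot is at rack y=-70. The one-dot tile is at +70.

```bash
python3 - <<'E'
from h import *
from scipy.optimize import least_squares
from scipy.spatial.transform import Rotation as R
t=load('t0');s=load('s0')
T=lambda p:np.array(p)/3.8+[120,180]
S=lambda p:np.array(p)/4+[220,190]
def W(q,p): c,sn=np.cos(q[2]),np.sin(q[2]); return np.array([q[0]+c*p[0]-sn*p[1],q[1]+sn*p[0]+c*p[1],p[2]])
def fit(q0,obs,lab=False):
    def f(q):
        r=[]
        for d,uv,p in obs:
            p=np.array(p,float)
            if np.isnan(p[0]): p[0]=q[3]
            r+=list(proj(d,W(q,p))-uv)
        return r
    o=least_squares(f,q0,loss='soft_l1',f_scale=1.); print(o.x.round(4),np.degrees(o.x[2]).round(2)); print(np.array(f(o.x)).reshape(-1,2).round(1).tolist()); return o.x
n=np.nan
obs=[(t,T((314,76)),(.075,.15,.061)),(t,T((742,47)),(.075,-.15,.061)),(t,T((330,249)),(-.043,.15,.015)),(t,T((747,217)),(-.043,-.15,.015)),
(t,T((533,163)),(0,0,.05)),(t,T((636,157)),(0,-.07,.05)),(t,T((523,115)),(.017,0,.174)),
(s,S((146,145)),(n,-.07,.065)),(s,S((221,196)),(n,0,.065)),(s,S((303,250)),(n,.07,.065)),
(s,S((363,343)),(.075,.15,.061)),(s,S((42,118)),(.075,-.15,.061))]
fit([.55,.05,.07,.05],obs)
a,b=.012,.015
tt=[(t,T((172,200)),(a,b,.04)),(t,T((213,218)),(a,-b,.04)),(t,T((198,250)),(-a,-b,.04)),(t,T((152,233)),(-a,b,.04)),
(s,S((578,369)),(a,-b,.04)),(s,S((620,362)),(-a,-b,.04)),(s,S((637,405)),(-a,b,.04)),(s,S((597,409)),(a,b,.04))]
fit([.5,.3,-.39],tt)
# bar
im=cv2.imread('pics/t0.png'); hsv=cv2.cvtColor(im,cv2.COLOR_BGR2HSV)
m=cv2.inRange(hsv,(3,110,60),(18,255,255)); m[:, :375]=0;m[:,435:]=0;m[:190]=0;m[320:]=0
c=max(cv2.findContours(m,0,2)[0],key=cv2.contourArea); r=cv2.minAreaRect(c);print(r)
e=cv2.boxPoints(r); k=[np.linalg.norm(e[i]-e[(i+1)%4]) for i in range(4)]
j=int(np.argmin(k)); E=[(e[j]+e[(j+1)%4])/2,(e[(j+2)%4]+e[(j+3)%4])/2]
P=[atz(t,*x,.009) for x in E]; print(P,np.linalg.norm(P[0]-P[1]),(P[0]+P[1])/2)
for p in P:print(proj(s,p))
st=ctrl.get_state();print(st['position'],R.from_rotvec(st['tool_rot']).as_matrix().round(3).tolist(),st['tool_rot'],st['joint_positions'],st['ft_force'])
E
```

```text
[0.5344 0.0491 0.0868 0.0456] 4.97
[[-2.4, -0.6], [-0.3, -1.6], [-1.4, 0.2], [0.8, -0.1], [-0.3, 1.1], [-0.6, 0.6], [0.1, 0.7], [-0.3, -1.0], [-0.3, -0.8], [-0.6, -0.5], [0.2, 0.9], [-3.0, -2.1]]
[ 0.4931  0.2937 -0.4402] -25.22
[[-1.9, 0.0], [-2.6, 0.2], [-2.9, 0.1], [-1.0, -0.4], [-0.6, -0.7], [-1.1, -0.6], [-0.3, -2.0], [-0.4, -1.3]]
((402.483642578125, 254.66859436035156), (108.46600341796875, 5.199227809906006), 71.91655731201172)
[array([ 0.59964064, -0.29163   ,  0.009     ]), array([ 0.32438751, -0.37394709,  0.009     ])] 0.28729843041520464 [ 0.46201407 -0.33278854  0.009     ]
[198.25693467 196.84244501]
[257.31037286 156.83829333]
[0.26771729 0.59175186 0.22154954] [[-0.911, 0.412, -0.001], [0.412, 0.911, -0.002], [-0.0, -0.002, -1.0]] [-6.62131406e-01 -3.07072466e+00  2.72339485e-03] [-1.13189632  0.32176713 -0.07009428  1.45157206  0.02258972  1.37079864
 -0.05688622] [ 0.2227068  -0.52980828 -0.81727687]
```

```bash
cat > fit.py <<'E'
from h import *
from scipy.optimize import least_squares
t=load('t0');s=load('s0')
T=lambda p:(np.array(p)+.5)/3.8-.5+[120,180]
S=lambda p:(np.array(p)+.5)/4-.5+[220,190]
def W(q,p): c,sn=np.cos(q[2]),np.sin(q[2]); return np.array([q[0]+c*p[0]-sn*p[1],q[1]+sn*p[0]+c*p[1],p[2]])
E
cat > ov.py <<'E'
from fit import *
import sys
q=[float(x) for x in sys.argv[1:4]]; tl=[float(x) for x in sys.argv[4:7]]
c,sn=np.cos(np.radians(25)),np.sin(np.radians(25))
sl=lambda u,y,h:(c*u-sn*h,y,.05+sn*u+c*h)
L=[]
for y in(-.07,0,.07): L.append([sl(u,y+v,0) for u,v in((-.0145,-.019),(.0145,-.019),(.0145,.019),(-.0145,.019))])
for y in(-.124,.124):
  for e in(-.009,.009): L.append([sl(u,y+e,h) for u,h in((-.022,.0),(-.022,.036),(-.011,.036),(-.011,.024),(.011,.024),(.011,.036),(.022,.036),(.022,0))])
L.append([(.075,.15,.061),(.075,-.15,.061),(-.043,-.15,.03),(-.043,.15,.03)])
L.append([(.017,.151,.174),(.017,-.151,.174)])
tilep=[[(a*.012,b*.015,z) for a,b in((1,1),(1,-1),(-1,-1),(-1,1))] for z in(0,.04)]
def draw(d,u0,v0,u1,v1,k):
  im=cv2.resize(d['pixels'][v0:v1,u0:u1,::-1],None,fx=k,fy=k,interpolation=cv2.INTER_CUBIC); im=cv2.convertScaleAbs(im,alpha=1.3)
  for qq,LL in((q,L),(tl,tilep)):
    for P in LL:
      a=np.array([((proj(d,W(qq,p))-[u0,v0]+.5)*k-.5)*8 for p in P]).round().astype(np.int32)
      cv2.polylines(im,[a],True,(255,0,255),1,cv2.LINE_AA,3)
  return im
A=draw(t,155,185,325,250,4.7);B=draw(s,225,195,385,305,4.2)
out=np.zeros((600,800,3),np.uint8)
h=min(306,A.shape[0]);out[:h,:A.shape[1]][:, :]=A[:h,:800]
B=draw(s,225,197,385,267,4.2) if 0 else B
B=cv2.resize(B,None,fx=294/B.shape[0],fy=294/B.shape[0]) if 0 else B[:294]
out[306:306+B.shape[0],:B.shape[1]]=B
cv2.imwrite('pics/'+sys.argv[7],out)
E
python3 ov.py .5344 .0491 .0868 .4931 .2937 -.42 o1.png
```

```text
(no output)
```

View pics/o1.png

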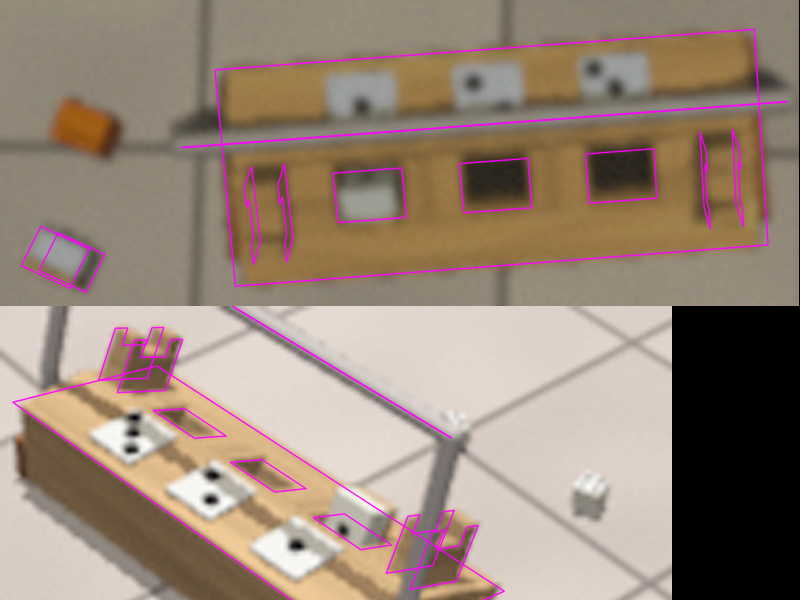

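The overlay fits to about 1 mm at the slots: top slots at (496,185) and (621,176), and the tile outline matches at (62,258). The tool yaw already matches the tile's, so I'll go above the tile.

carry_out:
  steps:
    - [0, 0, 0, 22.55, -29.8, -10, 0.7]
    - [0, 0, 0, 22.55, -29.8, -10, 0.7]
    - [0, 0, 0, 22.55, -29.8, -10, 0.7]
    - [0, 0, 0, 22.55, -29.8, -10, 0.7]
    - [0, 0, 0, 22.55, -29.8, -10, 0.7]
    - [0, 0, 0, 22.55, -29.8, -10, 0.7]
    - [0, 0, 0, 22.55, -29.8, -10, 0.7]
    - [0, 0, 0, 22.55, -29.8, -10, 0.7]
    - [0, 0, 0, 22.55, -29.8, -10, 0.7]
    - [0, 0, 0, 22.55, -29.8, -10, 0.7]
    - [0, 0, 0, 22.55, -29.8, -10, 0.7]
    - [0, 0, 0, 22.55, -29.8, -10, 0.7]

```text
time: 1.3
position: [0.4925, 0.2961, 0.1228]
tool_rot: [-0.658, -3.072, -0.001]
ft_force: [0.5, 0.1, 0.4]
grip_width: 0.696
grip_force: 0.0
```

carry_out:
  steps:
    - [0, 0, 0, 0, 0, -4, 0.7]
    - [0, 0, 0, 0, 0, -7, 0.7]
    - [0, 0, 0, 0, 0, -9, 0.7]
    - [0, 0, 0, 0, 0, -9.8, 0.7]
    - [0, 0, 0, 0, 0, -9.8, 0.7]
    - [0, 0, 0, 0, 0, -9.8, 0.7]

```text
time: 1.9
position: [0.494, 0.2953, 0.0257]
tool_rot: [0.661, 3.07, 0.002]
ft_force: [-0.1, -0.1, 0.2]
grip_width: 0.701
grip_force: 0.0
```

```bash
python3 - <<'E'
from h import *
print(ctrl.get_state()['position'])
a=snap('scene','s1');b=snap('top','t1')
def crop(f,u0,v0,u1,v1,s): return cv2.convertScaleAbs(cv2.resize(cv2.imread(f'pics/{f}.png')[v0:v1,u0:u1],None,fx=s,fy=s,interpolation=cv2.INTER_CUBIC),alpha=1.4)
cv2.imwrite('pics/c3.png',np.hstack([crop('s1',330,230,430,330,4),crop('t1',118,190,218,290,4)]))
E
```

```text
[0.49396319 0.29525502 0.02574493]
```

View pics/c3.png

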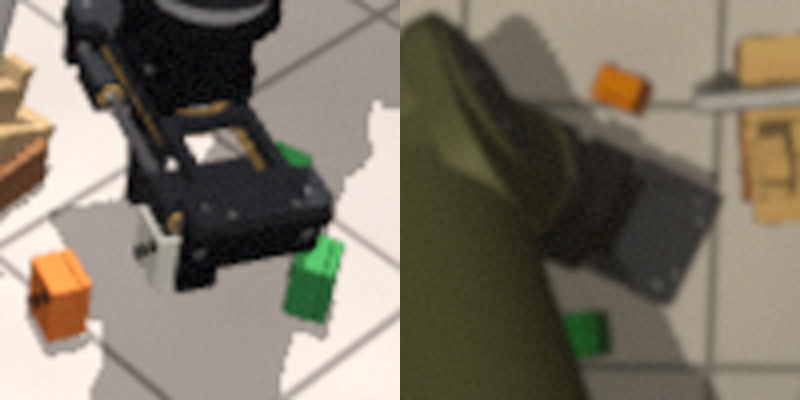

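```bash
python3 - <<'E'
from h import *
s=load('s1'); C=np.array([.494,.2953]);y=np.array([.412,.911]);x=np.array([.911,-.412])
def pr(n,p,z): print(n,((proj(s,[*p,z])-[330,230]+.5)*4-.5).round(0))
for w in(.0305,.0385):
  for e in(-.0095,.0095): pr(('finger',w,e),C+w*y+e*x,.0257)
T=np.array([.4933,.2938])
for a,b in((1,1),(1,-1),(-1,1)):
  for z in(0,.04): pr(('tile',a,b,z),T+.012*a*x+.015*b*y,z)
E
```

```text
('finger', 0.0305, -0.0095) [203. 279.]
('finger', 0.0305, 0.0095) [171. 285.]
('finger', 0.0385, -0.0095) [209. 290.]
('finger', 0.0385, 0.0095) [176. 296.]
('tile', 1, 1, 0) [149. 296.]
('tile', 1, 1, 0.04) [157. 246.]
('tile', 1, -1, 0) [130. 258.]
('tile', 1, -1, 0.04) [137. 208.]
('tile', -1, 1, 0) [189. 288.]
('tile', -1, 1, 0.04) [198. 238.]
```

The crop shows the tile between the fingers: dot face at (150,250), near finger at (195,270). That agrees with the prediction to about 1 mm, so I'll grip and lift.

carry_out:
  squeeze: 20
  steps:
    - [0, 0, 0, 0, 0, 0, 0]
    - [0, 0, 0, 0, 0, 0, 0]
    - [0, 0, 0, 0, 0, 0, 0]
    - [0, 0, 0, 0, 0, 0, 0]
    - [0, 0, 0, 0, 0, 0, 0]
    - [0, 0, 0, 0, 0, 1, 0]
    - [0, 0, 0, 0, 0, 4, 0]
    - [0, 0, 0, 0, 0, 8, 0]
    - [0, 0, 0, 0, 0, 13, 0]
    - [0, 0, 0, 0, 0, 18, 0]
    - [0, 0, 0, 0, 0, 18, 0]

```text
time: 3.1
position: [0.4974, 0.2966, 0.2138]
tool_rot: [0.661, 3.061, 0.017]
ft_force: [0.7, 0.7, 0.1]
grip_width: 0.341
grip_force: 20.0
```

```bash
cat > plan.py <<'E'
from h import *
from scipy.spatial.transform import Rotation as R
rx,ry,yaw=.5349,.0494,np.radians(4.8)
Rr=R.from_euler('z',yaw).as_matrix()
def rack(p): return Rr@np.array(p,float)+[rx,ry,0]
th=np.radians(25);c,sn=np.cos(th),np.sin(th)
def sl(u,y,h): return rack([c*u-sn*h,y,.05+sn*u+c*h])
def tool(tilt,ysign=1):  # tool z into slope tilted; y along rack y
    a=np.radians(tilt); z=np.array([np.sin(a),0,-np.cos(a)]); y=np.array([0,ysign,0.]); x=np.cross(y,z)
    return Rr@np.column_stack([x,y,z])
def rel(Rt,p,st):
    r=R.from_matrix(Rt)*R.from_rotvec(st['tool_rot']).inv()
    print('turn',np.degrees(r.as_rotvec()).round(2),'shift cm',((np.array(p)-st['position'])*100).round(2))
E
python3 - <<'E'
from plan import *
st=ctrl.get_state();print(st['position'],st['joint_positions'],st['grip_width'])
for h in(.09,.035,.004): print(sl(0,-.07,h)); rel(tool(25),sl(0,-.07,h),st)
E
```

```text
[0.49735716 0.29655434 0.21380521] [-0.71170505  0.16136861  0.14401792  1.66530755 -0.02467067  1.30156093
  0.58237804] 0.3413347782268129
[ 0.5028552  -0.02353724  0.1315677 ]
turn [ -4.95 -24.34  28.54] shift cm [  0.55 -32.01  -8.22]
[ 0.52601769 -0.02159223  0.08172077]
turn [ -4.95 -24.34  28.54] shift cm [  2.87 -31.81 -13.21]
[ 0.5390729  -0.02049596  0.05362523]
turn [ -4.95 -24.34  28.54] shift cm [  4.17 -31.71 -16.02]
```

carry_out:
  steps:
    - [-1, -5, 6, -3, -5, 2, 0]
    - [-2, -10, 12, -4, -10, 2, 0]
    - [-3, -15, 18, -3.5, -15, 1, 0]
    - [-4, -20, 24, -3, -20, 0, 0]
    - [-5, -24.3, 28.5, -2.5, -25, 0, 0]
    - [-5, -24.3, 28.5, -2, -30, -0.5, 0]
    - [-5, -24.3, 28.5, -2, -32, -0.8, 0]
    - [-5, -24.3, 28.5, -2, -32, -0.8, 0]
    - [-5, -24.3, 28.5, -2, -32, -0.8, 0]
    - [-5, -24.3, 28.5, -2, -32, -0.8, 0]
    - [-5, -24.3, 28.5, -2, -32, -0.8, 0]
    - [-5, -24.3, 28.5, -2, -32, -0.8, 0]

```text
time: 4.3
position: [0.4899, -0.0262, 0.1858]
tool_rot: [-0.108, 2.73, 0.01]
ft_force: [-0.5, 0.1, -0.8]
grip_width: 0.343
grip_force: 20.0
```

```bash
python3 - <<'E'
from plan import *
st=ctrl.get_state();print(st['position'],st['joint_positions'],st['qd'].max(),st['grip_width'])
for h in(.16,.06,.03,.004): rel(tool(25),sl(0,-.07,h),st)
E
```

```text
[ 0.48987046 -0.0262403   0.18582968] [ 0.36796    -0.30123441 -0.28786726  2.20570486 -0.18667016  0.82522587
  1.82417424] 0.001679886659327325 0.3430092537308916
turn [ 0.63 -1.48  0.37] shift cm [-1.65  0.02  0.92]
turn [ 0.63 -1.48  0.37] shift cm [ 2.56  0.38 -8.15]
turn [ 0.63 -1.48  0.37] shift cm [  3.83   0.48 -10.86]
turn [ 0.63 -1.48  0.37] shift cm [  4.92   0.57 -13.22]
```

carry_out:
  steps:
    - [0.3, -0.7, 0.2, 0.5, 0.1, -2, 0]
    - [0.6, -1.5, 0.4, 1, 0.2, -4, 0]
    - [0.6, -1.5, 0.4, 1.3, 0.3, -5.4, 0]
    - [0.6, -1.5, 0.4, 1.3, 0.3, -5.4, 0]
    - [0.6, -1.5, 0.4, 1.3, 0.3, -5.4, 0]
    - [0.6, -1.5, 0.4, 1.3, 0.3, -5.4, 0]

```text
time: 4.9
position: [0.5039, -0.0221, 0.1331]
tool_rot: [-0.119, 2.701, 0.025]
ft_force: [-0.4, -1.1, 0.2]
grip_width: 0.347
grip_force: 20.0
```

```bash
python3 - <<'E'
from plan import *
st=ctrl.get_state();print(st['position'],st['joint_positions'],st['grip_width'])
for h in(.09,.06,.03,.004): rel(tool(25),sl(0,-.07,h),st)
a=snap('scene','s2');b=snap('top','t2')
def crop(f,u0,v0,u1,v1,s): return cv2.convertScaleAbs(cv2.resize(cv2.imread(f'pics/{f}.png')[v0:v1,u0:u1],None,fx=s,fy=s,interpolation=cv2.INTER_CUBIC),alpha=1.3)
cv2.imwrite('pics/c4.png',np.hstack([crop('s2',215,170,315,270,4),crop('t2',230,160,330,260,4)]))
E
```

```text
[ 0.50388241 -0.02210296  0.13307211] [ 0.35535054 -0.22391544 -0.2947242   2.27185805 -0.20254304  0.65762937
  1.84571751] 0.3471503287733058
turn [ 0.05  0.13 -0.22] shift cm [-0.1  -0.14 -0.15]
turn [ 0.05  0.13 -0.22] shift cm [ 1.16 -0.04 -2.87]
turn [ 0.05  0.13 -0.22] shift cm [ 2.42  0.07 -5.59]
turn [ 0.05  0.13 -0.22] shift cm [ 3.52  0.16 -7.94]
```

View pics/c4.png

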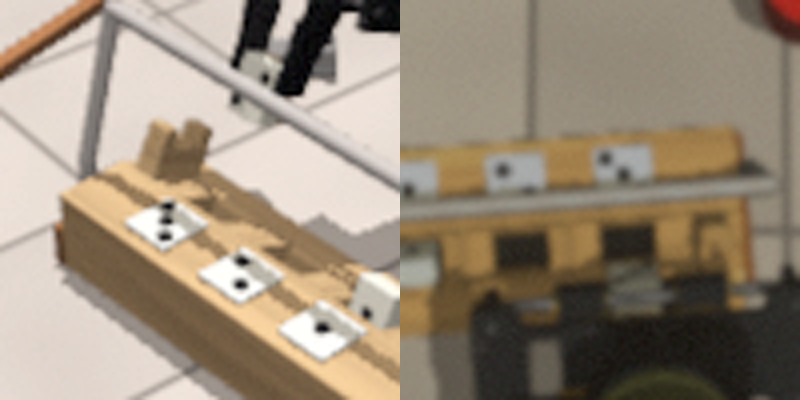

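The scene crop shows the tile gripped under the handle at (260,85). The top crop shows the three-dot slot at (630,243) and the tile at (635,285). I'll check the y alignment numerically.

```bash
python3 - <<'E'
from plan import *
t=load('t2');g=cv2.cvtColor(t['pixels'],cv2.COLOR_RGB2GRAY)
for v in(217,219,221): print(v,g[v,250:310].tolist())
hs=cv2.cvtColor(t['pixels'],cv2.COLOR_RGB2HSV)
for v in(228,229,230,231): print(v,list(zip(range(278,300),g[v,278:300].tolist(),hs[v,278:300,1].tolist())))
print('slot edges',[proj(t,sl(0,-.07+e,0)).round(1) for e in(-.019,0,.019)],'mid slot',[proj(t,sl(0,e,0)).round(1) for e in(-.019,.019)])
st=ctrl.get_state();Rt=R.from_rotvec(st['tool_rot']).as_matrix();p=np.array(st['position'])
print('tile btm',[proj(t,p+Rt@[x,y,.024]).round(1) for x in(-.012,.012) for y in(-.015,.015)])
E
```

```text
217 [88, 88, 82, 77, 73, 70, 68, 69, 72, 70, 70, 70, 69, 65, 64, 63, 69, 82, 90, 93, 91, 90, 89, 95, 100, 102, 101, 103, 97, 80, 58, 45, 39, 38, 34, 37, 37, 34, 36, 34, 35, 31, 34, 56, 84, 101, 103, 104, 103, 103, 104, 97, 83, 64, 60, 73, 85, 91, 93, 96]
219 [103, 97, 86, 65, 47, 41, 40, 38, 38, 37, 36, 36, 37, 33, 34, 33, 51, 76, 93, 97, 96, 94, 92, 95, 99, 101, 103, 103, 97, 78, 54, 34, 29, 27, 28, 29, 29, 30, 28, 27, 30, 30, 29, 53, 84, 98, 101, 103, 102, 102, 100, 90, 74, 63, 61, 77, 90, 95, 96, 98]
221 [103, 100, 87, 65, 42, 33, 29, 30, 28, 29, 30, 30, 28, 28, 31, 29, 41, 69, 88, 95, 94, 93, 92, 95, 99, 101, 103, 102, 100, 85, 59, 37, 27, 28, 31, 27, 28, 30, 27, 29, 28, 26, 27, 47, 73, 89, 96, 96, 95, 94, 94, 89, 79, 66, 62, 79, 88, 86, 81, 85]
228 [(278, 60, 134), (279, 59, 136), (280, 57, 129), (281, 59, 101), (282, 62, 61), (283, 68, 47), (284, 67, 47), (285, 64, 46), (286, 59, 46), (287, 57, 51), (288, 53, 51), (289, 56, 44), (290, 58, 47), (291, 61, 48), (292, 62, 47), (293, 62, 61), (294, 62, 90), (295, 65, 121), (296, 70, 132), (297, 66, 135), (298, 55, 140), (299, 47, 13
[... 561 characters left out ...]
47), (292, 75, 43), (293, 73, 47), (294, 64, 49), (295, 52, 60), (296, 36, 93), (297, 30, 90), (298, 28, 112), (299, 28, 74)]
231 [(278, 27, 94), (279, 28, 104), (280, 30, 95), (281, 36, 83), (282, 49, 55), (283, 60, 49), (284, 64, 46), (285, 68, 36), (286, 73, 47), (287, 73, 41), (288, 78, 45), (289, 75, 43), (290, 76, 43), (291, 75, 43), (292, 77, 48), (293, 73, 40), (294, 67, 45), (295, 51, 39), (296, 34, 41), (297, 32, 58), (298, 32, 90), (299, 31, 68)]
slot edges [array([293.9, 221.3]), array([286.6, 221.9]), array([279.4, 222.4])] mid slot [array([267.1, 223.3]), array([252.6, 224.4])]
tile btm [array([293.6, 224.8]), array([281.4, 225.7]), array([294.1, 233.9]), array([282.1, 234.8])]
```

carry_out:
  steps:
    - [0, 0.1, -0.2, 0.8, -0.05, -2, 0]
    - [0, 0.1, -0.2, 1.6, 0, -4, 0]
    - [0, 0.1, -0.2, 2.2, 0.05, -5.2, 0]
    - [0, 0.1, -0.2, 2.4, 0.05, -5.6, 0]
    - [0, 0.1, -0.2, 2.4, 0.05, -5.6, 0]
    - [0, 0.1, -0.2, 2.4, 0.05, -5.6, 0]
    - [0, 0.1, -0.2, 2.4, 0.05, -5.6, 0]

```text
time: 5.7
position: [0.5276, -0.0227, 0.0768]
tool_rot: [-0.111, 2.703, 0.023]
ft_force: [-0.4, 0.4, 0.4]
grip_width: 0.342
grip_force: 20.0
```

```bash
python3 - <<'E'
from plan import *
st=ctrl.get_state();print(st['position'],st['joint_positions'],st['grip_width'])
for h in(.03,.015,.004): rel(tool(25),sl(0,-.07,h),st)
t=snap('top','t3');s=snap('scene','s3')
p=np.array(st['position']);Rt=R.from_rotvec(st['tool_rot']).as_matrix()
# crops with predicted tile bottom & slot overlay
out=[]
for d,u0,v0 in((s,225,180),(t,240,180)):
  im=cv2.convertScaleAbs(cv2.resize(d['pixels'][v0:v0+80,u0:u0+80,::-1],None,fx=5,fy=5,interpolation=cv2.INTER_CUBIC),alpha=1.5)
  for P,col in(([sl(x,-.07+y,0) for x,y in((-.0145,-.019),(.0145,-.019),(.0145,.019),(-.0145,.019))],(255,0,255)),([p+Rt@[x,y,.024] for x,y in((-.012,-.015),(.012,-.015),(.012,.015),(-.012,.015))],(0,200,0))):
    a=np.array([((proj(d,q)-[u0,v0]+.5)*5-.5)*8 for q in P]).round().astype(np.int32); cv2.polylines(im,[a],True,col,1,cv2.LINE_AA,3)
  out.append(im)
cv2.imwrite('pics/c5.png',np.hstack(out))
E
```

```text
[ 0.52755855 -0.02272299  0.07682626] [ 0.36175112 -0.07717232 -0.32656695  2.28117314 -0.14850089  0.50355799
  1.7982033 ] 0.3419128444171568
turn [0.05 0.02 0.1 ] shift cm [0.06 0.13 0.04]
turn [0.05 0.02 0.1 ] shift cm [ 0.69  0.18 -1.32]
turn [0.05 0.02 0.1 ] shift cm [ 1.15  0.22 -2.32]
```

View pics/c5.png

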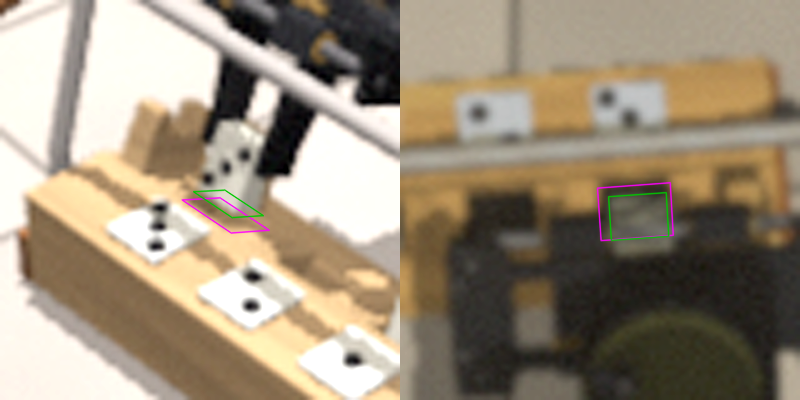

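```bash
python3 - <<'E'
from plan import *
t0=load('t0');g0=cv2.GaussianBlur(t0['pixels'],(5,1),0)
for c in(284,288): print('t0',c,list(zip(range(212,234),g0[212:234,c].mean(1).round().astype(int).tolist())))
print('slot rows',[proj(t0,sl(u,-.07,0)).round(1) for u in(-.0145,.0145)])
for f in('t2','t3'):
  d=load(f);h=cv2.cvtColor(d['pixels'],cv2.COLOR_RGB2HSV)
  print(f,[(v,int(d['pixels'][v,286:290].mean()),int(h[v,286:290,1].mean())) for v in range(210,240)])
E
```

```text
t0 284 [(212, 81), (213, 80), (214, 73), (215, 62), (216, 48), (217, 35), (218, 28), (219, 30), (220, 29), (221, 28), (222, 28), (223, 31), (224, 35), (225, 44), (226, 58), (227, 71), (228, 78), (229, 82), (230, 87), (231, 88), (232, 89), (233, 91)]
t0 288 [(212, 81), (213, 78), (214, 71), (215, 60), (216, 46), (217, 34), (218, 29), (219, 29), (220, 29), (221, 30), (222, 30), (223, 33), (224, 41), (225, 51), (226, 63), (227, 73), (228, 78), (229, 82), (230, 88), (231, 89), (232, 90), (233, 91)]
slot rows [array([286.9, 227.1]), array([286.3, 216.6])]
t2 [(210, 94, 47), (211, 87, 98), (212, 88, 128), (213, 84, 138), (214, 76, 137), (215, 65, 132), (216, 48, 125), (217, 33, 93), (218, 28, 65), (219, 27, 61), (220, 27, 59), (221, 27, 59), (222, 25, 64), (223, 27, 87), (224, 35, 102), (225, 48, 83), (226, 56, 65), (227, 55, 54), (228, 54, 48), (229, 58, 44), (230, 65, 46), (231, 72, 44), (232, 70, 36), (233, 64, 23), (234, 60, 20), (235, 60, 28), (236, 64, 44), (237, 64, 51), (238, 49, 75), (239, 31, 89)]
t3 [(210, 94, 46), (211, 86, 96), (212, 87, 128), (213, 82, 139), (214, 75, 138), (215, 65, 134), (216, 47, 121), (217, 33, 91), (218, 36, 57), (219, 49, 45), (220, 54, 45), (221, 56, 48), (222, 61, 46), (223, 68, 44), (224, 70, 40), (225, 66, 25), (226, 63, 21), (227, 60, 31), (228, 65, 43), (229, 66, 57), (230, 52, 65), (231, 33, 73), (232, 23, 46), (233, 18, 77), (234, 20, 69), (235, 20, 67), (236, 17, 88), (237, 18, 56), (238, 19, 72), (239, 18, 57)]
```

The scene crop shows the tile's dotted face at (230,160), with its lower edge slightly up-right of the predicted outline. In both views the tile has to go about 2 mm further up the slope relative to the slot, so I'll correct by that and enter.

carry_out:
  steps:
    - [0, 0, 0.1, 0.25, 0.15, 0.1, 0]
    - [0, 0, 0.1, 0.25, 0.15, 0.1, 0]
    - [0, 0, 0.1, 0.45, 0.17, -0.35, 0]
    - [0, 0, 0.1, 0.65, 0.17, -0.8, 0]
    - [0, 0, 0.1, 0.87, 0.18, -1.24, 0]
    - [0, 0, 0.1, 0.87, 0.18, -1.24, 0]
    - [0, 0, 0.1, 0.87, 0.18, -1.24, 0]

```text
time: 6.5
position: [0.5355, -0.0206, 0.0629]
tool_rot: [-0.114, 2.705, 0.025]
ft_force: [-0.2, -0.4, 0.3]
grip_width: 0.342
grip_force: 20.0
```

```bash
python3 - <<'E'
from plan import *
st=ctrl.get_state();print(st['position'],st['ft_force'],st['torque'],st['grip_width'])
for h in(.015,.004): rel(tool(25),sl(.002,-.07,h),st)
E
```

```text
[ 0.5355368  -0.0206365   0.06285401] [-0.2278534  -0.39459619  0.25759383] [-0.01608504  0.58240338  0.0038713 ] 0.3418313117529728
turn [ 0.01 -0.13 -0.02] shift cm [ 0.07 -0.01  0.16]
turn [ 0.01 -0.13 -0.02] shift cm [ 0.53  0.03 -0.84]
```

carry_out:
  steps:
    - [0, 0, 0, 0.17, 0, -0.27, 0]
    - [0, 0, 0, 0.3, 0, -0.5, 0]
    - [0, 0, 0, 0.38, 0, -0.65, 0]
    - [0, 0, 0, 0.42, 0, -0.75, 0]
    - [0, 0, 0, 0.42, 0, -0.75, 0]

```text
time: 7.0
position: [0.5393, -0.0208, 0.0552]
tool_rot: [-0.114, 2.706, 0.025]
ft_force: [-1.4, -0.3, -1.0]
grip_width: 0.34
grip_force: 20.0
```

```bash
python3 - <<'E'
from plan import *
st=ctrl.get_state();print(st['position'],st['ft_force'],st['torque'],st['grip_width'])
for h in(.015,.004): rel(tool(25),sl(.002,-.07,h),st)
E
```

```text
[ 0.53931355 -0.02076278  0.05522395] [-1.3671827  -0.27839182 -0.99002912] [-0.03993344  1.00846643 -0.04551271] 0.3398894084126852
turn [ 0.02 -0.16 -0.01] shift cm [-0.31  0.    0.92]
turn [ 0.02 -0.16 -0.01] shift cm [ 0.16  0.04 -0.08]
```

carry_out:
  steps:
    - [0, 0, 0, 0.04, 0, -0.09, 0]
    - [0, 0, 0, 0.08, 0, -0.18, 0]
    - [0, 0, 0, 0.12, 0, -0.27, 0]
    - [0, 0, 0, 0.12, 0, -0.27, 0]

```text
time: 7.4
position: [0.5402, -0.0208, 0.0538]
tool_rot: [-0.115, 2.707, 0.024]
ft_force: [-17.4, 0.4, 18.3]
grip_width: 0.344
grip_force: 20.0
```

The contact force along the slot, at floor depth, says the tile is home. I'll release, withdraw along the slot, then press the tile's top with shut fingers to confirm.

carry_out:
  steps:
    - [0, 0, 0, -0.05, 0, 0.12, 0]
    - [0, 0, 0, -0.05, 0, 0.12, 0.55]
    - [0, 0, 0, -0.05, 0, 0.12, 0.55]
    - [0, 0, 0, -0.05, 0, 0.12, 0.55]
    - [0, 0, 0, -0.8, -0.1, 1.8, 0.55]
    - [0, 0, 0, -1.7, -0.1, 3.6, 0.55]
    - [0, 0, 0, -1.7, -0.1, 3.6, 0]
    - [0, 0, 0, -1.7, -0.1, 3.6, 0]
    - [0, 0, 0, -1.7, -0.1, 3.6, 0]
    - [0, 0, 0, -1.7, -0.1, 3.6, 0]

```text
time: 8.4
position: [0.5238, -0.0216, 0.0882]
tool_rot: [-0.114, 2.706, 0.025]
ft_force: [-0.2, 0.0, 0.2]
grip_width: 0.268
grip_force: 0.0
```

```bash
python3 - <<'E'
from plan import *
st=ctrl.get_state();print(st['position'],st['ft_force'],st['grip_width'])
for h in(.021,): rel(tool(25),sl(.002,-.07,h),st)
E
```

```text
[ 0.52380318 -0.02159209  0.08817188] [-0.21697987  0.00763969  0.23163882] 0.26841753564982235
turn [ 0.01 -0.16 -0.02] shift cm [ 0.99  0.06 -1.83]
```

carry_out:
  steps:
    - [0, 0, 0, 0, 0, 0, 0]
    - [0, 0, 0, 0, 0, 0, 0]
    - [0, 0, 0, 0, 0, 0, 0]
    - [0, 0, 0, 0.6, 0.05, -1.1, 0]
    - [0, 0, 0, 0.8, 0.05, -1.5, 0]
    - [0, 0, 0, 0.9, 0.05, -1.7, 0]
    - [0, 0, 0, 0.95, 0.05, -1.8, 0]
    - [0, 0, 0, 0.98, 0.05, -1.9, 0]
    - [0, 0, 0, 1.02, 0.05, -2.0, 0]

```text
time: 9.3
position: [0.5366, -0.0211, 0.0714]
tool_rot: [-0.114, 2.699, 0.024]
ft_force: [-0.3, 1.1, 7.8]
grip_width: 0.007
grip_force: 3.8
```

carry_out:
  steps:
    - [0, 0, 0, 0.04, 0, -0.1, 0]
    - [0, 0, 0, 0.08, 0, -0.2, 0]
    - [0, 0, 0, 0.08, 0, -0.2, 0]

```text
time: 9.6
position: [0.5391, -0.0207, 0.0714]
tool_rot: [-0.115, 2.696, 0.024]
ft_force: [-2.8, 2.9, 14.4]
grip_width: 0.004
grip_force: 7.4
```

carry_out:
  steps:
    - [0, 0, 0, -1, 0, 2.1, 0]
    - [0, 0, 0, -3, -0.2, 6, 0]
    - [0, 0, 0, -4, -0.2, 9, 0]
    - [0, 0, 0, -4, -0.2, 10, 0]
    - [0, 0, 0, -4, -0.2, 10, 0]

```text
time: 10.1
position: [0.4963, -0.0235, 0.1691]
tool_rot: [-0.114, 2.701, 0.023]
ft_force: [-0.2, 0.2, 1.7]
grip_width: 0.006
grip_force: 0.0
```

```bash
python3 - <<'E'
from plan import *
st=ctrl.get_state();print(st['position'],st['joint_positions'])
s=snap('scene','s4');t=snap('top','t4')
out=[]
for d,u0,v0 in((s,225,200),(t,225,190)):
  im=cv2.convertScaleAbs(cv2.resize(d['pixels'][v0:v0+66,u0:u0+100,::-1],None,fx=4,fy=4,interpolation=cv2.INTER_CUBIC),alpha=1.3)
  im=cv2.convertScaleAbs(cv2.resize(d['pixels'][v0:v0+(100 if d is s else 50),u0:u0+100,::-1],None,fx=(6 if d is s else 6),fy=6,interpolation=cv2.INTER_CUBIC),alpha=1.3) if 0 else im
  out.append(im)
big=cv2.resize(np.ascontiguousarray(s['pixels'][200:260,225:331,::-1]),None,fx=7.5,fy=7.5,interpolation=cv2.INTER_CUBIC)
for y in(-.07,.07):
  a=np.array([((proj(s,sl(x,y+e,.02))-[225,200]+.5)*7.5-.5)*8 for x,e in((-.012,-.015),(.012,-.015),(.012,.015),(-.012,.015))]).round().astype(np.int32); cv2.polylines(big,[a],True,(255,0,255),1,cv2.LINE_AA,3)
cv2.imwrite('pics/c6.png',big)
E
```

```text
[ 0.49629012 -0.02347242  0.16914285] [ 0.36708825 -0.28755759 -0.2888245   2.24035441 -0.2132933   0.75196347
  1.85138463]
```

View pics/c6.png

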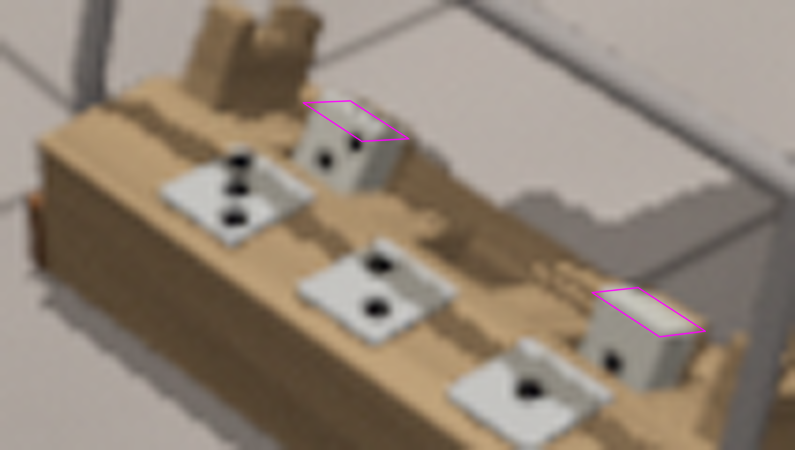

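The picture shows the three-dot tile at (350,145) standing out as far as the one-dot tile at (645,340), about 50-55 px each. Now a quick numeric check of that.

```bash
python3 - <<'E'
from plan import *
s=load('s4');g=cv2.cvtColor(s['pixels'],cv2.COLOR_RGB2GRAY).astype(np.float32)
sat=cv2.cvtColor(s['pixels'],cv2.COLOR_RGB2HSV)[:,:,1].astype(np.float32)
for y in(.07,-.07):
  for f in(.4,.7):  # points along +x top edge
    p=proj(s,sl(.012,y+.03*f-.015,.02)); b=proj(s,sl(.012,y+.03*f-.015,0)); 
    pts=np.array([p+(b-p)*k for k in np.arange(-.8,1.5,.1)],np.float32)
    v=cv2.remap(sat,pts[:,0].reshape(1,-1),pts[:,1].reshape(1,-1),1)[0]; w=cv2.remap(g,pts[:,0].reshape(1,-1),pts[:,1].reshape(1,-1),1)[0]
    print(y,f,np.hypot(*(b-p)).round(2),'sat',v.astype(int).tolist(),'g',w.astype(int).tolist())
st=ctrl.get_state()
m=np.array([.4623,-.333]);yb=np.degrees(np.arctan2(.27525,.0823)) # bar dir
d=np.array([.27525,.08232]);d/=np.linalg.norm(d);
for sg in(1,-1):
  z=np.array([0,0,-1.]);y=sg*np.array([-d[1],d[0],0]);x=np.cross(y,z); rel(np.column_stack([x,y,z]),[*m,.16],st)
E
```

```text
0.07 0.4 7.8 sat [25, 25, 29, 34, 22, 16, 13, 15, 21, 22, 22, 22, 22, 22, 22, 23, 24, 30, 50, 80, 65, 32, 10] g [116, 115, 107, 112, 164, 186, 188, 171, 151, 147, 146, 146, 146, 146, 140, 127, 117, 119, 128, 146, 157, 173, 181]
0.07 0.7 7.84 sat [28, 42, 58, 35, 22, 16, 14, 15, 20, 22, 23, 23, 23, 23, 22, 24, 24, 30, 57, 80, 74, 49, 38] g [91, 97, 113, 158, 181, 191, 189, 171, 154, 147, 145, 146, 146, 144, 137, 116, 101, 104, 125, 143, 153, 156, 144]
-0.07 0.4 7.33 sat [21, 22, 22, 18, 15, 16, 19, 22, 22, 22, 21, 21, 22, 22, 22, 23, 23, 26, 42, 69, 60, 33, 11] g [174, 173, 173, 178, 181, 176, 167, 162, 161, 161, 161, 162, 161, 151, 140, 132, 136, 147, 151, 150, 157, 169, 176]
-0.07 0.7 7.36 sat [22, 27, 27, 22, 16, 16, 18, 21, 22, 23, 23, 23, 23, 24, 25, 25, 23, 28, 45, 68, 82, 85, 90] g [173, 168, 164, 168, 177, 174, 166, 160, 156, 151, 153, 155, 147, 130, 105, 106, 125, 148, 152, 153, 152, 148, 144]
turn [-4.63 24.42 11.64] shift cm [ -3.23 -30.99  -0.58]
turn [  35.74    6.77 -164.48] shift cm [ -3.23 -30.99  -0.58]
```

carry_out:
  steps:
    - [0, 0, 0, 1.4, 0.1, -4, 0]
    - [0, 0, 0, 2.6, 0.2, -7.5, 0]
    - [0, 0, 0, 3.1, 0.2, -9.2, 0]
    - [0, 0, 0, 3.1, 0.2, -9.2, 0]
    - [0, 0, 0, 3.1, 0.2, -9.2, 0]
    - [0, 0, 0, 3.4, 0.2, -9.8, 0]
    - [0, 0, 0, 3.5, 0.2, -10.1, 0]
    - [0, 0, 0, 3.6, 0.2, -10.3, 0]
    - [0, 0, 0, 3.65, 0.2, -10.4, 0]
    - [0, 0, 0, 3.65, 0.2, -10.4, 0]

```text
time: 11.2
position: [0.5369, -0.021, 0.0702]
tool_rot: [-0.115, 2.693, 0.022]
ft_force: [-16.7, 2.4, 34.5]
grip_width: 0.008
grip_force: 18.5
```

carry_out:
  steps:
    - [0, 0, 0, -0.3, 0, 0.6, 0]
    - [0, 0, 0, -1.5, 0, 3, 0]
    - [0, 0, 0, -3, -0.2, 7, 0]
    - [0, 0, 0, -3.6, -0.2, 10, 0]
    - [0, 0, 0, -3.6, -0.2, 10, 0]
    - [0, 0, 0, -3.6, -0.2, 10, 0]

```text
time: 11.8
position: [0.4962, -0.0234, 0.1645]
tool_rot: [-0.114, 2.702, 0.023]
ft_force: [0.4, -1.7, -0.7]
grip_width: 0.003
grip_force: 0.0
```

```bash
cat > prof.py <<'E'
from plan import *
import sys
s=snap('scene',sys.argv[1]);g=cv2.cvtColor(s['pixels'],cv2.COLOR_RGB2GRAY).astype(np.float32)
sat=cv2.cvtColor(s['pixels'],cv2.COLOR_RGB2HSV)[:,:,1].astype(np.float32)
for y in(.07,-.07):
  for f in(.2,.4,.7,.85):
    p=proj(s,sl(.012,y+.03*f-.015,.02)); b=proj(s,sl(.012,y+.03*f-.015,0)); 
    pts=np.array([p+(b-p)*k for k in np.arange(-.8,1.5,.1)],np.float32)
    v=cv2.remap(sat,pts[:,0].reshape(1,-1),pts[:,1].reshape(1,-1),1)[0]; w=cv2.remap(g,pts[:,0].reshape(1,-1),pts[:,1].reshape(1,-1),1)[0]
    print(y,f,'sat',v.astype(int).tolist(),'g',w.astype(int).tolist())
E
python3 prof.py s5; python3 -c "
from h import *
print(ctrl.get_state()['position'])"
```

```text
0.07 0.2 sat [25, 26, 28, 36, 71, 57, 25, 17, 21, 23, 25, 27, 25, 27, 30, 29, 26, 29, 50, 78, 68, 29, 13] g [116, 116, 115, 112, 125, 156, 178, 170, 152, 144, 142, 141, 143, 145, 143, 139, 141, 142, 142, 145, 156, 173, 174]
0.07 0.4 sat [23, 23, 28, 33, 21, 16, 13, 15, 21, 22, 23, 23, 22, 23, 23, 25, 24, 29, 48, 80, 65, 32, 11] g [117, 114, 106, 114, 166, 186, 189, 172, 150, 146, 146, 146, 146, 146, 141, 128, 117, 119, 128, 146, 157, 174, 182]
0.07 0.7 sat [27, 41, 55, 36, 22, 16, 13, 14, 20, 22, 23, 22, 23, 24, 23, 21, 21, 29, 55, 78, 73, 47, 37] g [90, 96, 113, 157, 181, 191, 188, 171, 154, 147, 145, 145, 146, 144, 135, 116, 101, 103, 125, 144, 154, 156, 143]
0.07 0.85 sat [27, 43, 64, 41, 25, 16, 13, 14, 19, 22, 22, 23, 23, 22, 22, 22, 22, 27, 51, 80, 92, 93, 94] g [109, 120, 141, 170, 186, 193, 190, 172, 154, 147, 147, 147, 146, 145, 146, 146, 144, 142, 144, 148, 150, 147, 147]
-0.07 0.2 sat [23, 23, 23, 33, 54, 70, 40, 26, 20, 23, 23, 25, 27, 27, 25, 24, 25, 32, 48, 73, 63, 35, 12] g [161, 168, 173, 169, 161, 160, 177, 174, 162, 150, 147, 147, 147, 147, 148, 147, 143, 141, 144, 150, 157, 171, 183]
-0.07 0.4 sat [21, 21, 21, 24, 24, 22, 15, 14, 16, 21, 22, 22, 23, 22, 22, 23, 23, 37, 62, 89, 67, 33, 10] g [174, 174, 173, 171, 175, 183, 190, 180, 161, 148, 147, 147, 147, 147, 139, 124, 100, 89, 98, 127, 151, 170, 176]
-0.07 0.7 sat [22, 23, 32, 34, 25, 18, 15, 16, 20, 23, 24, 23, 22, 21, 22, 23, 24, 29, 52, 76, 84, 84, 88] g [174, 171, 156, 158, 176, 188, 190, 181, 161, 136, 111, 86, 89, 108, 134, 132, 127, 125, 134, 144, 152, 148, 145]
-0.07 0.85 sat [21, 26, 37, 42, 28, 20, 16, 16, 19, 23, 25, 20, 20, 24, 23, 21, 21, 25, 49, 73, 89, 93, 93] g [175, 164, 149, 145, 166, 183, 191, 182, 156, 122, 82, 55, 69, 114, 133, 143, 146, 145, 145, 147, 149, 149, 149]
[ 0.49545162 -0.0232642   0.16299741]
```

The tile's profile now matches the one-dot tile's to about 1 mm, and the brightness of its face matches too, so it is home. Next is the bar. I'll turn the tool by the way that keeps joint 7 in range.

carry_out:
  steps:
    - [1.8, 0.3, -8.2, -0.2, -1.5, 1, 0]
    - [3.6, 0.7, -16.4, -0.3, -3, 2, 0]
    - [5.4, 1, -24.6, -0.5, -4.5, 3, 0]
    - [7.2, 1.3, -32.8, -0.7, -6, 3, 0]
    - [9, 1.7, -41, -0.8, -7.5, 3, 0.2]
    - [10.8, 2, -49.2, -1, -9, 3, 0.4]
    - [12.6, 2.4, -57.4, -1.2, -10.5, 3, 0.5]
    - [14.4, 2.7, -65.6, -1.3, -12, 3, 0.5]
    - [16.2, 3, -73.8, -1.5, -13.5, 3, 0.5]
    - [17.9, 3.4, -82.2, -1.6, -15, 2, 0.5]
    - [17.9, 3.4, -82.2, -1.6, -15.5, 2, 0.5]
    - [17.9, 3.4, -82.2, -1.6, -15.5, 2, 0.5]

```text
time: 13.05
position: [0.4788, -0.1784, 0.1814]
tool_rot: [1.84, 2.18, 0.015]
ft_force: [-0.7, 0.3, 0.5]
grip_width: 0.49
grip_force: 0.0
```

```bash
cat > bar.py <<'E'
from plan import *
d=np.array([.27525,.08232]);d/=np.linalg.norm(d)
B=np.array([.4623,-.333])
z=np.array([0,0,-1.]);y=np.array([d[1],-d[0],0]);RB=np.column_stack([np.cross(y,z),y,z])
E
python3 - <<'E'
from bar import *
st=ctrl.get_state();print(st['position'],st['joint_positions'])
rel(RB,[*B,.10],st)
E
```

```text
[ 0.47883465 -0.17843408  0.18139519] [ 0.59746327 -0.14545133 -0.34917286  2.06251778  0.08165916  0.95302425
  0.37552978]
turn [ 17.77   3.27 -82.41] shift cm [ -1.65 -15.46  -8.14]
```

carry_out:
  steps:
    - [1.8, 0.3, -8.2, -0.2, -1.5, 0, 0.5]
    - [3.6, 0.7, -16.4, -0.3, -3, 0, 0.5]
    - [5.4, 1, -24.6, -0.5, -4.5, 0, 0.5]
    - [7.2, 1.3, -32.8, -0.7, -6, 0, 0.5]
    - [9, 1.7, -41, -0.8, -7.5, -1, 0.5]
    - [10.8, 2, -49.2, -1, -9, -2, 0.5]
    - [12.6, 2.4, -57.4, -1.2, -10.5, -3, 0.5]
    - [14.4, 2.7, -65.6, -1.3, -12, -4, 0.5]
    - [16.2, 3, -73.8, -1.5, -13.5, -6, 0.5]
    - [17.8, 3.3, -82.4, -1.65, -15, -8, 0.5]
    - [17.8, 3.3, -82.4, -1.65, -15.5, -8, 0.5]
    - [17.8, 3.3, -82.4, -1.65, -15.5, -8, 0.5]

```text
time: 14.25
position: [0.4631, -0.333, 0.1029]
tool_rot: [3.107, 0.457, -0.003]
ft_force: [-0.9, 1.5, 0.1]
grip_width: 0.499
grip_force: 0.0
```

```bash
python3 - <<'E'
from bar import *
st=ctrl.get_state();print(st['position'],st['joint_positions'])
rel(RB,[*B,.005],st)
for f,n in(('s6','scene'),('t6','top')):
  dd=snap(n,f)
d=load('s6')
# bar line fit in scene: brown pixels
hsv=cv2.cvtColor(d['pixels'],cv2.COLOR_RGB2HSV);m=cv2.inRange(hsv,(3,110,60),(18,255,255))
m[:,:190]=0;m[:,270:]=0;m[:150]=0;m[205:]=0
c=max(cv2.findContours(m,0,2)[0],key=cv2.contourArea);r=cv2.minAreaRect(c);print(r)
h=.145*np.array([.27525,.08232])/np.linalg.norm([.27525,.08232])
print([proj(d,[*(B+k*h),.008]).round(1) for k in(-1,0,1)])
E
```

```text
[ 0.46305051 -0.33300647  0.10292143] [ 0.75012568  0.25102773 -0.19951943  1.79108085  0.05764848  1.10550434
 -0.74786229]
turn [ 0.09 -0.1  -0.09] shift cm [-0.08  0.   -9.79]
((228.0, 176.99998474121094), (4.95184326171875, 72.10578918457031), 55.61965560913086)
[array([257.5, 156.9]), array([229.5, 175.9]), array([197.9, 197.3])]
```

carry_out:
  squeeze: 30
  steps:
    - [0, 0, 0, 0.2, 0.1, -4, 0.5]
    - [0, 0, 0, 0.2, 0.1, -7, 0.5]
    - [0, 0, 0, 0.2, 0.1, -9, 0.5]
    - [0, 0, 0, 0.2, 0.1, -9.9, 0.5]
    - [0, 0, 0, 0.2, 0.1, -9.9, 0.5]
    - [0, 0, 0, 0.2, 0.1, -9.9, 0.5]

```text
time: 14.95
position: [0.4664, -0.3323, 0.0057]
tool_rot: [3.105, 0.453, 0.001]
ft_force: [0.2, -0.5, 0.6]
grip_width: 0.498
grip_force: 0.0
```

carry_out:
  steps:
    - [0, 0, 0, 0, 0, 0, 0]
    - [0, 0, 0, 0, 0, 0, 0]
    - [0, 0, 0, 0, 0, 0, 0]
    - [0, 0, 0, 0, 0, 0, 0]
    - [0, 0, 0, 0, 0, 0, 0]
    - [0, 0, 0, 0, 0, 0, 0]
    - [0, 0, 0, 0, 0, 0, 0]

```text
time: 15.65
position: [0.4652, -0.3323, 0.0043]
tool_rot: [3.107, 0.451, -0.002]
ft_force: [-0.4, -0.5, 2.8]
grip_width: 0.155
grip_force: 30.0
```

The grip width of 13.5 mm says the bar is held. I'll lift it and plan the placing.

carry_out:
  steps:
    - [0, 0, 0, 0, 0, 1, 0]
    - [0, 0, 0, 0, 0, 4, 0]
    - [0, 0, 0, 0.5, 0, 8, 0]
    - [0, 0, 0, 1, 1, 12, 0]
    - [0, 0, 0, 2, 3, 16, 0]
    - [0, 0, 0, 3, 5, 20, 0]
    - [0, 0, 0, 3, 6, 23, 0]
    - [0, 0, 0, 3, 6, 23, 0]
    - [0, 0, 0, 3, 6, 23, 0]

```text
time: 16.55
position: [0.4953, -0.2723, 0.235]
tool_rot: [3.106, 0.451, -0.001]
ft_force: [-1.4, 0.2, -1.2]
grip_width: 0.157
grip_force: 30.0
```

```bash
cat >> bar.py <<'E'
def RP(tilt):
    a=np.radians(tilt);zz=np.array([np.sin(a),0,-np.cos(a)]);yy=np.array([np.cos(a),0,np.sin(a)])
    return Rr@np.column_stack([np.cross(yy,zz),yy,zz])
def tcp(tilt,u,h,y=0):  # TCP pose for bar centre at slope coords
    return sl(u,y,h)+.0017*RP(tilt)[:,2]
E
python3 - <<'E'
from bar import *
st=ctrl.get_state();print(st['position'],st['joint_positions'],st['grip_width'])
rel(RP(0),[.505,.05,.24],st)
print(tcp(42,.001,.092),tcp(42,.001,.032))
E
```

```text
[ 0.49530462 -0.27225788  0.23503431] [ 0.67633183  0.14495053 -0.24652023  1.64297326  0.03917293  1.35683723
 -0.85809903] 0.1565997024416997
turn [ 0.16  0.13 78.26] shift cm [ 0.97 32.23  0.5 ]
[0.49819214 0.04631756 0.13253959] [0.52346031 0.04843938 0.07816112]
```

carry_out:
  steps:
    - [0, 0, 7.8, 0.1, 3, 1, 0]
    - [0, 0, 15.6, 0.2, 6, 1.5, 0]
    - [0, 0, 23.5, 0.3, 9, 1.5, 0]
    - [0, 0, 31.3, 0.4, 12, 1.5, 0]
    - [0, 0, 39, 0.5, 15, 1.5, 0]
    - [0, 0, 47, 0.6, 18, 1.5, 0]
    - [0, 0, 54.8, 0.7, 21, 1.5, 0]
    - [0, 0, 62.6, 0.8, 24, 1.2, 0]
    - [0, 0, 70.4, 0.9, 28, 1, 0]
    - [0, 0, 78.2, 1, 32, 0.5, 0]
    - [0, 0, 78.2, 1, 32.2, 0.5, 0]
    - [0, 0, 78.2, 1, 32.2, 0.5, 0]

```text
time: 17.75
position: [0.5042, 0.0499, 0.2375]
tool_rot: [2.127, 2.311, -0.004]
ft_force: [0.0, -1.0, -0.6]
grip_width: 0.154
grip_force: 30.0
```

```bash
python3 - <<'E'
from bar import *
st=ctrl.get_state();print(st['position'],st['joint_positions'],st['grip_width'])
for a,h in((20,.12),(42,.092)): rel(RP(a),tcp(a,.001,h),st)
E
```

```text
[0.50418445 0.04990723 0.23751554] [ 0.40476192  0.03442476 -0.5656766   1.75907339  0.02076941  1.35509321
 -0.08206918] 0.15416276350264993
turn [  1.78 -20.     0.06] shift cm [-1.83 -0.46 -7.99]
turn [  3.61 -41.93   0.08] shift cm [ -0.6   -0.36 -10.5 ]
```

carry_out:
  steps:
    - [0.7, -8, 0, -0.3, -0.1, -2, 0]
    - [1.4, -16, 0, -0.5, -0.1, -4, 0]
    - [2.1, -24, 0, -0.6, -0.2, -6, 0]
    - [2.8, -32, 0, -0.6, -0.3, -8, 0]
    - [3.6, -40, 0, -0.6, -0.4, -10, 0]
    - [3.6, -41.9, 0, -0.6, -0.4, -10.5, 0]
    - [3.6, -41.9, 0, -0.6, -0.4, -10.5, 0]
    - [3.6, -41.9, 0, -0.6, -0.4, -10.5, 0]

```text
time: 18.55
position: [0.5271, 0.047, 0.1317]
tool_rot: [1.747, 1.89, 0.7]
ft_force: [0.5, 0.2, -1.8]
grip_width: 0.154
grip_force: 30.0
```

```bash
python3 - <<'E'
from bar import *
st=ctrl.get_state();print(st['position'],st['joint_positions'],st['grip_width'],st['ft_force'])
for a,h in((42,.092),(42,.055),(42,.032)): rel(RP(a),tcp(a,.001,h),st)
s=snap('scene','s7');t=snap('top','t7')
p=np.array(st['position']);Rt=R.from_rotvec(st['tool_rot']).as_matrix()
for d in(s,t): print('bar ends pred',[proj(d,p+Rt@[e,0,-.0017]).round(1) for e in(-.145,.145)])
for d in (s,t):
  hsv=cv2.cvtColor(d['pixels'],cv2.COLOR_RGB2HSV)
A=cv2.resize(s['pixels'][150:280,225:365,::-1],(560,520),interpolation=cv2.INTER_CUBIC)
Bm=cv2.resize(t['pixels'][195:255,190:330,::-1],None,fx=4,fy=4)
cv2.imwrite('pics/c7.png',A); cv2.imwrite('pics/c7t.png',cv2.convertScaleAbs(Bm,alpha=1.5))
E
```

```text
[0.52707337 0.04704201 0.13166809] [ 0.19798779 -0.30026986 -0.34212372  2.4486106  -0.16021304  0.27198513
  0.0507188 ] 0.1540425865284265 [ 0.52884666  0.21217336 -1.76080575]
turn [ 0.08 -1.41  0.27] shift cm [-2.89 -0.07  0.09]
turn [ 0.08 -1.41  0.27] shift cm [-1.33  0.06 -3.27]
turn [ 0.08 -1.41  0.27] shift cm [-0.36  0.14 -5.35]
bar ends pred [array([252.3, 182.6]), array([335.7, 234.2])]
bar ends pred [array([319.3, 219.6]), array([199.8, 227.9])]
```

carry_out:
  steps:
    - [0, 0.8, 0.2, -0.4, 0, -1, 0]
    - [0, 1.6, 0.3, -0.8, 0, -2, 0]
    - [0, 1.6, 0.3, -1.2, 0, -3, 0]
    - [0, 1.6, 0.3, -1.35, 0.05, -3.3, 0]
    - [0, 1.6, 0.3, -1.35, 0.05, -3.3, 0]
    - [0, 1.6, 0.3, -1.35, 0.05, -3.3, 0]

```text
time: 19.25
position: [0.5226, 0.0476, 0.102]
tool_rot: [1.764, 1.915, 0.676]
ft_force: [0.3, 0.2, -0.5]
grip_width: 0.158
grip_force: 30.0
```

```bash
python3 - <<'E'
from bar import *
st=ctrl.get_state();print(st['position'],st['joint_positions'],st['grip_width'],st['ft_force'])
for a,h in((39,.055),(39,.032)): rel(RP(a),tcp(a,.001,h),st)
s=snap('scene','s8');t=snap('top','t8')
p=np.array(st['position']);Rt=R.from_rotvec(st['tool_rot']).as_matrix()
for d in(s,t): print('bar ends pred',[proj(d,p+Rt@[e,0,-.0017]).round(1) for e in(-.145,.145)])
A=cv2.resize(s['pixels'][160:270,230:360,::-1],None,fx=4,fy=4,interpolation=cv2.INTER_CUBIC)
B=cv2.convertScaleAbs(cv2.resize(t['pixels'][200:240,190:330,::-1],None,fx=5,fy=4,interpolation=cv2.INTER_CUBIC),alpha=1.5)
o=np.zeros((600,700,3),np.uint8);o[:440,:520]=A;o[440:,:700]=B
cv2.imwrite('pics/c8.png',o)
E
```

```text
[0.52261847 0.04763516 0.10203268] [ 0.70415667 -0.30077423 -0.79455583  2.44843148 -0.69215177  0.27994032
  0.54800183] 0.15755897599896218 [ 0.2600618   0.19747675 -0.517826  ]
turn [-0.14 -0.25  0.06] shift cm [-0.89 -0.   -0.31]
turn [-0.14 -0.25  0.06] shift cm [ 0.08  0.08 -2.39]
bar ends pred [array([254. , 191.7]), array([336.5, 243.5])]
bar ends pred [array([317.9, 222.6]), array([201.4, 231. ])]
```

View pics/c8.png

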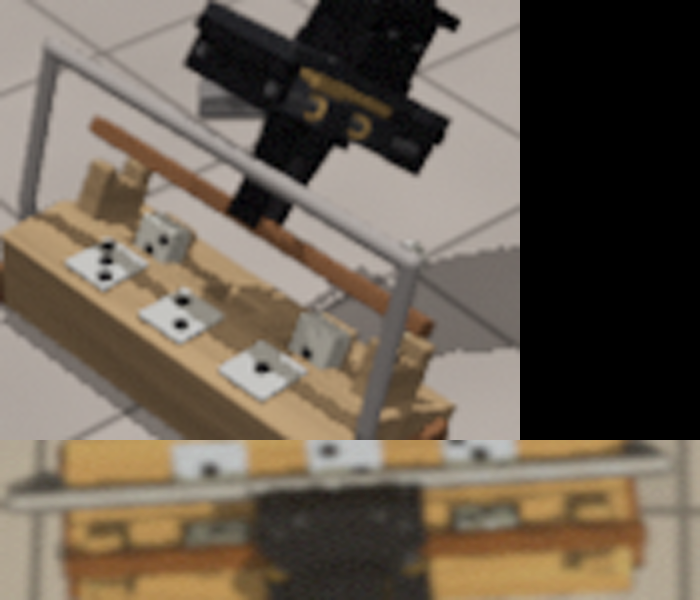

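The picture shows the bar held parallel to the rack, with ends at (93,122) and (430,328), centred over the posts to about 2 mm and still clear of handle and cheeks. Joints 2 and 4 are at their limits here. I'll use less tilt until the bar is between the cheeks, then tilt further as it goes down.

```bash
python3 - <<'E'
from bar import *
st=ctrl.get_state()
for a,u,h in((33,.001,.055),(34,.0,.050),(36.5,.001,.042),(39,.001,.0325)): print(a,h);rel(RP(a),tcp(a,u,h,.001),st)
E
```

```text
33 0.055
turn [-0.67  5.78 -0.08] shift cm [-0.93 -0.04 -0.35]
34 0.05
turn [-0.58  4.78 -0.08] shift cm [-0.81 -0.03 -0.85]
36.5 0.042
turn [-0.37  2.29 -0.08] shift cm [-0.38  0.   -1.53]
39 0.0325
turn [-0.16 -0.2  -0.09] shift cm [ 0.03  0.04 -2.38]
```

carry_out:
  steps:
    - [-0.3, 3, 0, -0.4, 0, 0, 0]
    - [-0.6, 5.5, 0, -0.8, 0, -0.3, 0]
    - [-0.6, 5.8, 0, -0.95, 0, -0.4, 0]
    - [-0.6, 5.8, 0, -0.95, 0, -0.4, 0]
    - [-0.6, 4.8, 0, -0.8, 0, -0.85, 0]
    - [-0.6, 4.8, 0, -0.8, 0, -0.85, 0]
    - [-0.6, 4.8, 0, -0.8, 0, -0.85, 0]

```text
time: 20.05
position: [0.5146, 0.0501, 0.0937]
tool_rot: [1.809, 1.973, 0.603]
ft_force: [-0.0, -0.6, -0.0]
grip_width: 0.152
grip_force: 30.0
```

```bash
python3 - <<'E'
from bar import *
st=ctrl.get_state();print(st['position'],st['joint_positions'],st['grip_width'],st['ft_force'])
for a,u,h in((34,.0,.050),(36.5,.001,.042),(39,.001,.0325)): print(a,h);rel(RP(a),tcp(a,u,h,.001),st)
E
```

```text
[0.51458028 0.05008877 0.09371295] [ 0.76147091 -0.28192654 -0.85166345  2.40409065 -0.5318051   0.36862277
  0.39651001] 0.152120723064938 [-0.01859862 -0.60690401 -0.02861313]
34 0.05
turn [-0.   -0.02 -0.18] shift cm [ 0.01 -0.14  0.02]
36.5 0.042
turn [ 0.21 -2.51 -0.18] shift cm [ 0.45 -0.1  -0.66]
39 0.0325
turn [ 0.43 -5.   -0.18] shift cm [ 0.85 -0.07 -1.52]
```

carry_out:
  steps:
    - [0.1, -1.2, -0.2, 0.22, -0.1, -0.33, 0]
    - [0.2, -2.5, -0.2, 0.45, -0.1, -0.66, 0]
    - [0.2, -2.5, -0.2, 0.45, -0.1, -0.66, 0]
    - [0.3, -3.5, -0.2, 0.6, -0.1, -1, 0]
    - [0.4, -4.8, -0.2, 0.8, -0.1, -1.35, 0]
    - [0.4, -4.8, -0.2, 0.8, -0.1, -1.35, 0]

```text
time: 20.65
position: [0.5252, 0.0523, 0.0799]
tool_rot: [1.765, 1.928, 0.671]
ft_force: [-21.2, -0.6, 2.6]
grip_width: 0.153
grip_force: 30.0
```

```bash
python3 - <<'E'
from bar import *
st=ctrl.get_state();print(st['position'],st['joint_positions'],st['grip_width'],st['ft_force'],st['torque'])
for a,u,h in((39,.001,.0325),(39,.001,.0295)): print(a,h);rel(RP(a),tcp(a,u,h,.001),st)
E
```

```text
[0.52519149 0.05231397 0.07987188] [ 0.97897374 -0.30154818 -1.05894537  2.44865917 -0.9728455   0.2737476
  0.81121498] 0.1534883931761826 [-21.22992308  -0.63372601   2.63761606] [-0.18514218  4.30719066  0.25479728]
39 0.0325
turn [-0.11 -0.79 -0.33] shift cm [-0.21 -0.29 -0.13]
39 0.0295
turn [-0.11 -0.79 -0.33] shift cm [-0.08 -0.28 -0.4 ]
```

carry_out:
  steps:
    - [0, 0.6, -0.2, -0.15, -0.15, 0, 0]
    - [0, 1.2, -0.3, -0.3, -0.3, -0.1, 0]
    - [0, 1.2, -0.3, -0.3, -0.3, -0.1, 0]
    - [0, 1.2, -0.3, -0.3, -0.3, -0.1, 0]

```text
time: 21.05
position: [0.5247, 0.0463, 0.0811]
tool_rot: [1.781, 1.925, 0.653]
ft_force: [-1.2, -1.0, -1.1]
grip_width: 0.159
grip_force: 30.0
```

```bash
python3 - <<'E'
from bar import *
st=ctrl.get_state();print(st['position'],st['joint_positions'],st['grip_width'],st['ft_force'],st['torque'])
for a,u,h in((37,.001,.0325),(37,.001,.0295)): print(a,h);rel(RP(a),tcp(a,u,h,.001),st)
E
```

```text
[0.52472806 0.04625317 0.08113738] [ 0.97886644 -0.30098864 -1.04793608  2.4390429  -0.89328599  0.28839345
  0.73459511] 0.15850373704943385 [-1.17683188 -0.97154199 -1.13438349] [-0.38054575  1.09247549 -0.04186134]
37 0.0325
turn [-0.07  0.42  0.33] shift cm [-0.17  0.32 -0.26]
37 0.0295
turn [-0.07  0.42  0.33] shift cm [-0.04  0.33 -0.53]
```

carry_out:
  steps:
    - [0, 0.2, 0.2, -0.15, 0.15, -0.1, 0]
    - [0, 0.4, 0.3, -0.15, 0.3, -0.2, 0]
    - [0, 0.4, 0.3, -0.12, 0.3, -0.3, 0]
    - [0, 0.4, 0.3, -0.1, 0.3, -0.38, 0]
    - [0, 0.4, 0.3, -0.1, 0.3, -0.38, 0]

```text
time: 21.55
position: [0.524, 0.0497, 0.0774]
tool_rot: [1.781, 1.935, 0.65]
ft_force: [-0.9, 0.6, 1.9]
grip_width: 0.15
grip_force: 30.0
```

```bash
cat > q.py <<'E'
from bar import *
st=ctrl.get_state();print(st['position'],st['joint_positions'],st['grip_width'],st['ft_force'],st['torque'])
for a,u,h in((37,.001,.0325),(37,.001,.0295)): print(a,h);rel(RP(a),tcp(a,u,h,.001),st)
E
python3 q.py
```

```text
[0.52402755 0.04968333 0.07742304] [ 0.9873131  -0.29085901 -1.06486457  2.43738419 -0.8801145   0.28380349
  0.72277367] 0.1497562588876006 [-0.85388653  0.62346567  1.86285549] [-0.04717956  0.72070822  0.08303855]
37 0.0325
turn [-0.11  0.03  0.03] shift cm [-0.1  -0.03  0.11]
37 0.0295
turn [-0.11  0.03  0.03] shift cm [ 0.03 -0.02 -0.16]
```

carry_out:
  steps:
    - [0, 0, 0, 0, 0, -0.1, 0]
    - [0, 0, 0, 0.03, 0, -0.18, 0]
    - [0, 0, 0, 0.03, 0, -0.18, 0]

```text
time: 21.85
position: [0.525, 0.0497, 0.0767]
tool_rot: [1.78, 1.935, 0.651]
ft_force: [-19.4, 0.6, 23.7]
grip_width: 0.159
grip_force: 30.6
```

```bash
python3 q.py
```

```text
[0.52501871 0.04973019 0.07668156] [ 0.99104028 -0.28513487 -1.07008911  2.43669784 -0.87882178  0.27758238
  0.72348899] 0.15947342221323824 [-19.36806657   0.60492383  23.69409207] [0.17705275 1.14557584 0.27514328]
37 0.0325
turn [-0.1   0.09  0.  ] shift cm [-0.2  -0.03  0.18]
37 0.0295
turn [-0.1   0.09  0.  ] shift cm [-0.07 -0.02 -0.09]
```

Floor contact shows in the force, about 30 N along the slope's normal with no handle moment. I'll ease off and open slowly.

carry_out:
  steps:
    - [0, 0, 0, -0.08, 0, 0.08, 0]
    - [0, 0, 0, -0.1, 0, 0.14, 0]
    - [0, 0, 0, -0.1, 0, 0.14, 0.18]
    - [0, 0, 0, -0.1, 0, 0.14, 0.22]
    - [0, 0, 0, -0.1, 0, 0.14, 0.26]
    - [0, 0, 0, -0.1, 0, 0.14, 0.35]
    - [0, 0, 0, -0.1, 0, 0.14, 0.5]
    - [0, 0, 0, -0.1, 0, 0.14, 0.6]
    - [0, 0, 0, -0.1, 0, 0.14, 0.6]
    - [0, 0, 0, -0.1, 0, 0.14, 0.6]

```text
time: 22.85
position: [0.523, 0.0494, 0.0768]
tool_rot: [1.782, 1.935, 0.649]
ft_force: [-0.2, 0.4, -0.2]
grip_width: 0.579
grip_force: 0.0
```

```bash
python3 q.py
```

```text
[0.52300372 0.04942024 0.07680839] [ 0.9714612  -0.28642062 -1.0518733   2.4398662  -0.86421868  0.27883152
  0.7086091 ] 0.579347724224013 [-0.17067487  0.43105982 -0.20273922] [-0.15886013  0.77317701 -0.07142307]
37 0.0325
turn [-0.1   0.    0.04] shift cm [ 0.   -0.    0.17]
37 0.0295
turn [-0.1   0.    0.04] shift cm [ 0.13  0.01 -0.1 ]
```

carry_out:
  steps:
    - [0, 1, 0, -0.3, 0, 0.5, 0.6]
    - [0, 2, 0, -0.6, 0, 1, 0.6]
    - [0, 2, 0, -0.6, 0, 1.5, 0.6]
    - [0, 2, 0, -0.6, 0, 2.2, 0.6]
    - [0, 2, 0, -0.4, 0, 2.6, 0.3]
    - [0, 2, 0, -0.4, 0, 2.6, 0]
    - [0, 2, 0, -0.4, 0, 2.6, 0]
    - [0, 2, 0, -0.4, 0, 2.6, 0]
    - [0, 2, 0, -0.4, 0, 2.6, 0]
    - [0, 2, 0, -0.4, 0, 2.6, 0]

```text
time: 23.85
position: [0.5188, 0.0492, 0.1025]
tool_rot: [1.805, 1.958, 0.622]
ft_force: [-0.5, 1.0, 0.4]
grip_width: 0.143
grip_force: 0.0
```

```bash
python3 q.py | head -3; python3 - <<'E'
from bar import *
s=snap('scene','s9');t=snap('top','t9')
for n,d,box in(('s',s,(235,345,170,262)),('t',t,(190,330,205,250))):
  hsv=cv2.cvtColor(d['pixels'],cv2.COLOR_RGB2HSV);m=cv2.inRange(hsv,(3,130,50),(13,255,255))
  k=np.zeros_like(m);k[box[2]:box[3],box[0]:box[1]]=255;m&=k
  ys,xs=np.nonzero(m);
  cs=[c for c in cv2.findContours(m,0,2)[0] if cv2.contourArea(c)>15]
  for c in cs: print(n,cv2.boundingRect(c),cv2.contourArea(c),np.round(cv2.fitLine(c,2,0,.01,.01).ravel(),2))
  for h in(.030,): print('pred',[proj(d,sl(u,y,h)).round(1) for u in(0,) for y in(-.145,0,.145)], 'du',(proj(d,sl(.005,0,h))-proj(d,sl(0,0,h))).round(2),'dh',(proj(d,sl(0,0,h+.005))-proj(d,sl(0,0,h))).round(2))
E
```

```text
[0.51882424 0.04924158 0.10253455] [ 0.75561603 -0.29727477 -0.83552782  2.4019075  -0.56798428  0.3723174
  0.42680843] 0.14299632197482837 [-0.53810481  1.03021169  0.37855307] [-0.19912632  0.78679663 -0.00290174]
37 0.0325
s (330, 245, 8, 9) 29.0 [  0.8    0.6  333.54 249.08]
s (256, 199, 69, 46) 255.5 [  0.84   0.55 288.74 221.11]
pred [array([254.2, 199.9]), array([292.1, 224.3]), array([335.8, 252.5])] du [-1.3   0.09] dh [ 0.64 -1.79]
pred [array([316.6, 223.4]), array([259.9, 227.6]), array([202.8, 231.8])] du [-0.15 -1.85] dh [-0.    0.65]
```

```bash
python3 - <<'E'
from bar import *
for f in('s9','t9'):
  d=load(f);hsv=cv2.cvtColor(d['pixels'],cv2.COLOR_RGB2HSV)
  for sg in(-1,1):
    ys=np.arange(.125,.166,.0025)*sg
    off=np.array([0,-1.]) if f=='s9' else np.array([0,-.2])
    P=np.array([proj(d,sl(0,y,.030))+off for y in ys],np.float32)
    im=d['pixels'].astype(np.float32)
    v=cv2.remap(im,P[:,0].reshape(1,-1),P[:,1].reshape(1,-1),1)[0]
    print(f,sg,[(round(float(y)*1000),round(float(a[0]/(a[2]+1)),1),int(a[0])) for y,a in zip(ys,v)])
d=load('t9');im=d['pixels']
for y in(-.1,-.05,.05,.1):
  p=proj(d,sl(0,y,.03));c=int(round(p[0]));print('t row pred',p.round(1),[(r,round(float(im[r,c,0]/(im[r,c,2]+1.)),1),int(im[r,c,0])) for r in range(int(p[1])-6,int(p[1])+7)])
E
```

```text
s9 -1 [(-125, 1.9, 108), (-128, 1.8, 122), (-130, 1.7, 137), (-132, 1.7, 149), (-135, 1.7, 146), (-138, 1.7, 146), (-140, 1.8, 144), (-143, 1.8, 136), (-145, 1.8, 128), (-148, 1.5, 139), (-150, 1.2, 154), (-153, 1.1, 171), (-155, 1.1, 179), (-158, 1.1, 179), (-160, 1.1, 179), (-163, 1.1, 179), (-165, 1.1, 179)]
s9 1 [(125, 1.5, 112), (128, 1.9, 99), (130, 2.2, 99), (132, 2.2, 100), (135, 2.2, 103), (138, 2.2, 101), (140, 2.2, 97), (143, 2.2, 75), (145, 2.1, 70), (148, 1.3, 110), (150, 1.1, 157), (153, 1.1, 173), (155, 1.1, 173), (158, 1.1, 173), (160, 1.1, 173), (163, 1.1, 174), (165, 1.1, 174)]
t9 -1 [(-125, 2.7, 93), (-128, 2.7, 94), (-130, 2.9, 91), (-132, 2.8, 90), (-135, 2.7, 90), (-138, 2.7, 89), (-140, 2.8, 89), (-143, 2.7, 89), (-145, 2.1, 91), (-148, 1.5, 100), (-150, 1.3, 111), (-153, 1.2, 117), (-155, 1.2, 118), (-158, 1.2, 117), (-160, 1.2, 117), (-163, 1.2, 116), (-165, 1.2, 110)]
t9 1 [(125, 2.8, 93), (128, 2.7, 93), (130, 2.9, 92), (132, 2.8, 91), (135, 2.8, 91), (138, 2.9, 90), (140, 2.8, 88), (143, 2.1, 85), (145, 1.4, 87), (148, 1.2, 101), (150, 1.2, 115), (153, 1.2
[... 343 characters left out ...]
[279.5 226.1] [(220, 2.1, 93), (221, 2.0, 96), (222, 2.0, 86), (223, 2.0, 73), (224, 2.8, 69), (225, 2.7, 82), (226, 3.0, 88), (227, 2.9, 91), (228, 2.9, 93), (229, 2.5, 97), (230, 2.3, 107), (231, 2.2, 121), (232, 2.1, 121)]
t row pred [240.2 229. ] [(223, 1.2, 35), (224, 1.3, 37), (225, 1.3, 39), (226, 1.6, 43), (227, 2.2, 51), (228, 2.5, 57), (229, 2.7, 59), (230, 2.3, 60), (231, 2.3, 62), (232, 2.2, 61), (233, 2.2, 68), (234, 2.0, 74), (235, 2.0, 75)]
t row pred [220.6 230.5] [(224, 2.1, 122), (225, 2.1, 118), (226, 2.1, 104), (227, 2.1, 81), (228, 2.4, 67), (229, 2.4, 80), (230, 2.8, 92), (231, 2.8, 96), (232, 2.7, 96), (233, 2.6, 100), (234, 2.3, 110), (235, 2.2, 122), (236, 2.1, 126)]
```

The bar's ends read at rack y -146 and +145 mm in the two views, on the notch line, so it is seated and centred. I'll withdraw by the entry path in reverse.

carry_out:
  steps:
    - [-0.2, 2, 0, -0.2, 0, 1.5, 0]
    - [-0.5, 6, 0, -0.6, 0, 3, 0]
    - [-1.2, 14, 0, -1.2, 0, 5.5, 0]
    - [-1.9, 22, 0, -1.4, 0, 8, 0]
    - [-2.5, 29, 0, -1.4, 0, 11, 0]
    - [-3, 35, 0, -1.2, 0, 14, 0]
    - [-3, 35, 0, -1.2, 0, 14, 0]
    - [-3, 35, 0, -1.2, 0, 14, 0]

```text
time: 24.75
position: [0.5076, 0.0498, 0.2423]
tool_rot: [-2.126, -2.306, -0.003]
ft_force: [-0.4, -0.7, 0.6]
grip_width: 0.004
grip_force: 0.0
```

```bash
python3 - <<'E'
from bar import *
print(ctrl.get_state()['joint_positions'])
s=snap('scene','s10');t=snap('top','t10');s0=load('s0');t0=load('t0');im=s['pixels'].astype(np.float32)
# bar cross sections in scene at several y, sampled along h direction
for y in(-.1,-.03,.03,.1):
  P=np.array([proj(s,sl(0,y,.030+k)) for k in np.arange(-.016,.021,.002)],np.float32)
  v=cv2.remap(im,P[:,0].reshape(1,-1),P[:,1].reshape(1,-1),1)[0]
  print(y,[(round(float(a[0]/(a[2]+1)),1),int(a[0])) for a in v])
for n,a,b in(('s',s,s0),('t',t,t0)):
  df=cv2.absdiff(a['pixels'],b['pixels']).max(2);m=cv2.morphologyEx((df>40).astype(np.uint8),cv2.MORPH_OPEN,np.ones((2,2)))
  print(n,[cv2.boundingRect(c) for c in cv2.findContours(m,0,2)[0] if cv2.contourArea(c)>6])
E
python3 prof.py s11 | grep -- "^-0.07 0.[47]"
```

```text
[ 0.73087424  0.06631997 -0.90343368  1.73558473  0.04786841  1.36672054
 -0.1001593 ]
-0.1 [(1.7, 94), (1.7, 99), (1.7, 95), (1.7, 94), (1.7, 88), (2.0, 88), (2.1, 93), (2.1, 97), (2.1, 97), (2.2, 104), (2.2, 117), (2.1, 135), (2.0, 137), (1.8, 127), (1.7, 104), (1.4, 125), (1.2, 155), (1.1, 175), (1.1, 177)]
-0.03 [(1.6, 177), (1.6, 178), (1.6, 178), (1.5, 175), (1.5, 164), (1.5, 138), (1.7, 105), (2.1, 90), (2.2, 91), (2.2, 98), (2.1, 113), (2.1, 131), (1.8, 142), (1.4, 158), (1.2, 173), (1.1, 183), (1.1, 184), (1.1, 184), (1.1, 184)]
0.03 [(1.6, 179), (1.6, 179), (1.6, 175), (1.6, 171), (1.5, 161), (1.5, 137), (1.7, 99), (2.0, 82), (2.2, 81), (2.2, 84), (2.2, 86), (2.2, 88), (1.9, 94), (1.3, 132), (1.1, 165), (1.1, 182), (1.1, 184), (1.1, 183), (1.1, 183)]
0.1 [(1.7, 112), (1.7, 111), (1.7, 109), (1.7, 108), (1.6, 106), (1.6, 98), (1.8, 85), (2.1, 83), (2.1, 84), (2.2, 84), (2.2, 86), (2.1, 89), (1.6, 101), (1.2, 132), (1.1, 165), (1.1, 176), (1.1, 178), (1.1, 178), (1.1, 178)]
s [(537, 327, 23, 31), (364, 286, 16, 21), (259, 276, 54, 36), (275, 245, 44, 30), (287, 239, 34, 25), 
[... 391 characters left out ...]
, 33), (195, 340, 14, 10), (0, 337, 27, 49), (128, 314, 65, 36), (62, 290, 65, 59), (0, 272, 63, 59), (172, 239, 5, 8), (208, 229, 8, 7), (390, 221, 33, 87), (283, 219, 12, 6), (275, 217, 5, 7), (217, 214, 101, 201), (384, 204, 9, 15), (208, 163, 77, 66)]
-0.07 0.4 sat [140, 138, 128, 94, 54, 26, 15, 14, 17, 21, 22, 22, 22, 22, 23, 23, 24, 40, 64, 88, 65, 32, 10] g [75, 73, 77, 92, 123, 159, 183, 180, 164, 150, 149, 149, 148, 148, 141, 124, 101, 90, 100, 128, 153, 172, 177]
-0.07 0.7 sat [141, 138, 127, 90, 40, 23, 16, 16, 19, 22, 23, 23, 22, 22, 23, 23, 24, 31, 52, 75, 84, 85, 89] g [73, 72, 74, 86, 110, 153, 181, 182, 162, 138, 112, 86, 90, 110, 138, 134, 128, 127, 135, 145, 152, 148, 145]
```

carry_out:
  steps:
    - [0, 0, 0, 0, 4, 2, 0]
    - [0, 0, 0, 0, 9, 3, 0]
    - [0, 0, 0, 0, 14, 3, 0]
    - [0, 0, 0, 0, 19, 3, 0]
    - [0, 0, 0, 0, 24, 3, 0]
    - [0, 0, 0, 0, 29, 3, 0]
    - [0, 0, 0, 0, 34, 3, 0]
    - [0, 0, 0, 0, 36, 3, 0]
    - [0, 0, 0, 0, 36, 3, 0]
    - [0, 0, 0, 0, 36, 3, 0]

```text
time: 25.9
position: [0.506, 0.4091, 0.2725]
tool_rot: [-2.127, -2.31, 0.001]
ft_force: [0.3, -0.3, 0.5]
grip_width: 0.004
grip_force: 0.0
```

```bash
python3 - <<'E'
from bar import *
s=snap('scene','s12');t=snap('top','t12')
def prof(d,f):
  im=d['pixels'].astype(np.float32)
  for y in(-.14,-.1,-.05,-.03,0,.03,.05,.1,.14):
    P=np.array([f(d,y,k) for k in range(19)],np.float32)
    v=cv2.remap(im,P[:,0].reshape(1,-1),P[:,1].reshape(1,-1),1)[0]
    print(y,' '.join(f'{a[0]/(a[2]+1):.1f}/{int(a[0])}' for a in v))
print('scene h from .014 step 2mm');prof(s,lambda d,y,k:proj(d,sl(0,y,.014+.002*k)))
print('top u from -.022 step 2.5mm');prof(t,lambda d,y,k:proj(d,sl(-.022+.0025*k,y,.030)))
E
```

```text
scene h from .014 step 2mm
-0.14 1.6/125 1.6/125 1.6/124 1.6/124 1.6/126 1.7/129 1.6/138 1.6/154 1.6/160 1.7/152 1.9/137 1.9/140 1.6/154 1.3/167 1.2/176 1.1/181 1.1/181 1.1/181 1.1/182
-0.1 1.7/95 1.7/98 1.7/94 1.7/93 1.8/87 2.0/90 2.1/96 2.1/100 2.2/99 2.2/105 2.1/119 2.1/138 2.0/139 1.8/129 1.6/106 1.4/128 1.2/158 1.1/177 1.1/179
-0.05 1.4/107 1.4/104 1.3/103 1.3/107 1.3/104 1.5/97 1.9/88 2.1/89 2.2/91 2.2/95 2.1/111 2.1/130 1.7/147 1.3/166 1.2/180 1.1/185 1.1/186 1.1/186 1.1/186
-0.03 1.6/179 1.6/180 1.6/180 1.5/177 1.5/166 1.5/139 1.7/108 2.1/93 2.2/92 2.2/99 2.2/114 2.1/131 1.8/142 1.4/159 1.2/175 1.1/185 1.1/186 1.1/186 1.1/187
0 1.6/180 1.6/179 1.6/178 1.5/175 1.5/164 1.5/132 1.8/101 2.2/92 2.3/94 2.2/101 2.1/115 2.1/132 1.7/146 1.3/161 1.1/179 1.1/183 1.1/184 1.1/185 1.1/185
0.03 1.6/181 1.6/181 1.6/178 1.5/174 1.5/164 1.5/142 1.7/108 2.1/96 2.2/98 2.1/104 2.1/120 2.1/136 1.9/145 1.4/160 1.2/175 1.1/184 1.1/185 1.1/185 1.1/185
0.05 1.3/165 1.2/172 1.2/182 1.4/176 1.5/160 1.5/135 1.8/102 2.1/98 2.2/98 2.2/100 2.2/111 2.1/132 1.8/147 1.4/162 1.1/179 1.1/186 1.1/187 1.1/186 1.1/
[... 969 characters left out ...]
 2.2/126 2.3/116 2.5/104 2.6/98 2.8/97 2.9/93 2.7/83 2.4/68 2.0/49 1.6/37 1.4/35 1.3/36 1.4/34 1.4/36 1.6/44
0.03 2.1/130 2.1/130 2.2/129 2.2/128 2.2/124 2.3/114 2.6/103 2.8/98 2.8/97 2.9/95 2.7/87 2.4/77 2.2/77 2.1/92 2.1/111 2.1/121 2.1/124 2.1/124 2.1/124
0.05 2.1/130 2.1/130 2.1/130 2.1/127 2.2/120 2.3/110 2.6/103 2.9/100 3.0/98 2.9/98 2.8/93 2.6/78 1.9/67 1.6/67 1.7/71 1.6/74 1.6/75 1.6/77 1.7/81
0.1 2.1/124 2.1/125 2.1/127 2.2/127 2.2/124 2.3/112 2.5/103 2.7/99 2.9/97 2.8/95 2.8/85 2.5/76 2.2/80 2.1/97 2.1/115 2.1/124 2.1/126 2.1/125 2.1/126
0.14 1.7/107 2.0/106 2.2/106 2.3/104 2.3/98 2.5/95 2.7/94 2.8/94 2.7/94 2.6/91 2.5/83 2.2/76 2.1/78 2.1/91 2.1/100 2.2/104 2.1/107 2.2/110 2.1/111
```

```bash
python3 - <<'E'
from bar import *
def pp(d,c,ax,name,ys,offs=np.arange(-6,6.1,.5)):
  im=d['pixels'].astype(np.float32)
  for y in ys:
    p=proj(d,c+ax*y);q=proj(d,c+ax*(y+.01));e=(q-p)/np.linalg.norm(q-p);n=np.array([-e[1],e[0]]);n*=np.sign(n[1])
    P=(p+offs[:,None]*n).astype(np.float32);v=cv2.remap(im,P[:,0].reshape(1,-1),P[:,1].reshape(1,-1),1)[0]
    print(name,y,' '.join(f'{a[0]/(a[2]+1):.1f}/{int(a[0])}' for a in v))
  return n
def corners(d,c,ax,ux,hx,n,y):
  p=proj(d,c+ax*y);print('  corner offsets px',[(s,round(float((proj(d,c+ax*y+s[0]*.007*ux+s[1]*.006*hx)-p)@n),2)) for s in((-1,-1),(1,-1),(1,1),(-1,1))])
s8=load('s8');p=np.array([.52262,.04764,.10203]);Rt=RP(38.7)
n=pp(s8,p-.0017*Rt[:,2],Rt[:,0],'s8 held',(-.08,.06,.09));corners(s8,p-.0017*Rt[:,2],Rt[:,0],Rt[:,1],-Rt[:,2],n,.06)
s0=load('s0');ax=np.array([*d,0]);c=np.array([*B,.006])
n=pp(s0,c,ax,'s0',(-.08,0,.08));corners(s0,c,ax,np.array([-d[1],d[0],0]),np.array([0,0,1.]),n,0)
s=load('s12');F=RP(25);c=sl(0,0,.03)
n=pp(s,c,F[:,0],'s12',(-.03,0,.03,.1))
for a in(0,12,-12): G=RP(25+a);print(a);corners(s,c,F[:,0],G[:,1],-G[:,2],n,0)
E
```

```text
s8 held -0.08 1.1/178 1.1/177 1.1/177 1.1/175 1.2/168 1.2/161 1.5/148 1.8/136 2.1/126 2.1/120 2.2/115 2.2/115 2.2/114 2.0/115 1.7/117 1.4/132 1.2/150 1.1/167 1.1/173 1.1/175 1.1/173 1.1/172 1.1/166 1.1/155 1.1/146
s8 held 0.06 1.1/182 1.1/181 1.1/180 1.1/177 1.2/165 1.4/149 1.7/136 2.0/127 2.2/121 2.2/118 2.2/116 2.2/114 2.2/112 2.1/110 1.7/114 1.4/122 1.2/146 1.1/167 1.1/178 1.1/183 1.1/185 1.1/185 1.1/185 1.1/186 1.1/186
s8 held 0.09 1.1/162 1.1/145 1.1/132 1.2/126 1.4/127 1.7/130 2.0/130 2.1/126 2.1/121 2.2/118 2.2/117 2.2/115 2.2/113 2.2/111 1.9/105 1.6/100 1.3/98 1.2/103 1.1/110 1.1/114 1.1/118 1.1/119 1.1/119 1.1/120 1.1/120
  corner offsets px [((-1, -1), 2.07), ((1, -1), 2.91), ((1, 1), -2.09), ((-1, 1), -2.89)]
s0 -0.08 1.1/164 1.1/163 1.1/162 1.1/162 1.1/158 1.2/154 1.3/150 1.6/148 2.0/145 2.1/145 2.1/146 2.1/134 2.2/112 2.3/88 2.3/74 2.2/65 1.5/75 1.2/99 1.1/125 1.1/142 1.1/156 1.1/160 1.1/162 1.1/163 1.1/163
s0 0 1.1/167 1.1/166 1.1/166 1.1/166 1.1/163 1.2/157 1.3/151 1.6/147 1.9/144 2.1/142 2.1/139 2.1/131 2.2/109 2.2/86 2.2/70 2.0/65 1.7/67 1.3/95 1.1/134 1.1/154 1.1/16
[... 726 characters left out ...]
0 1.6/180
s12 0.03 1.1/185 1.1/185 1.1/183 1.1/179 1.3/166 1.5/155 1.8/146 2.0/142 2.1/133 2.1/120 2.1/107 2.1/102 2.2/98 2.1/95 2.0/96 1.7/106 1.6/129 1.5/152 1.5/165 1.5/172 1.6/176 1.6/178 1.6/181 1.6/181 1.6/181
s12 0.1 1.1/178 1.1/176 1.1/175 1.2/169 1.3/159 1.6/152 1.9/146 2.0/140 2.1/131 2.1/120 2.1/109 2.2/99 2.1/100 2.1/99 2.0/97 1.8/106 1.6/121 1.5/141 1.5/158 1.5/167 1.6/173 1.6/177 1.6/176 1.6/175 1.6/173
0
  corner offsets px [((-1, -1), 1.12), ((1, -1), 3.32), ((1, 1), -1.14), ((-1, 1), -3.3)]
12
  corner offsets px [((-1, -1), 1.83), ((1, -1), 2.9), ((1, 1), -1.85), ((-1, 1), -2.88)]
-12
  corner offsets px [((-1, -1), 0.37), ((1, -1), 3.59), ((1, 1), -0.38), ((-1, 1), -3.57)]
```

The bar's profile matches a bar lying flat in both notches and centred. The tile is home and the arm is clear, so I'm handing in.

```bash
python3 -c "
from bench import ctrl
print(ctrl.close_job())"
```

```text
the job is handed in; nothing more can be done
None
```

I handed the job in at about 26 s: by my camera and force checks, the three-dot tile is home in its slot and the keeper bar lies flat and centred in both notches; the hand-in call returned no verdict.

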